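Dock a fresh honey cartridge in the buffet dispenser

TASK

Load the honey dispenser: take the larger (wide-barrelled) of the two cartridges off the black tray, keep it upright, rest its collar on the dispenser's front ledge and slide it sideways into the slotted plate, the collar underneath the plate, pressing it gently but firmly home against the rubber-tipped stop screw at the slot's end. Then swing the gate across the slot's mouth and press it snugly against the barrel, so that it keeps the cartridge held against the stop and guests cannot pull it out; force nothing, and leave the slim cartridge where it stands.

Things in the scene. Friction and masses are not known exactly. Their poses are not given: they have to be found in the camera images.
- big_cartridge_mid (a point): Centre (half-way up, on the axis) of the larger loose cartridge, z up. Standing on its white collar disc (66 mm across, 5 mm thick, at the very foot); clear honey-filled barrel 44 mm across from 5 to 73 mm up; white push cap 36 mm across above it; 86 mm tall, about 0.26 kg. Round: its yaw does not matter. Grasp the barrel here, from above.
- slim_cartridge_mid (a point): Centre of the slim cartridge, same make, 86 mm tall, barrel 33 mm, collar 50 mm across. Stands on the same tray, either may be the nearer. Leave it where it stands.
- big_cartridge: The larger cartridge (origin at the centre of its underside).
- dispenser: Fixed steel dispenser, 124 mm wide, 212 mm long. Origin on the worktop; x points into the slot (the way the cartridge slides, away from the robot), y left of that, z up. Level bed, top at z = 97 mm, from x = -120 mm rearwards, 116 mm wide, with a 30 mm outlet slot along its middle. Slot and bed are centred on y = 0. Nothing but cartridge and gate knob stands higher than 118 mm.
- slot_stop: Adjustable end stop at the slot's end: thumbscrew in a bracket, its 9 mm black rubber tip (hard, 14 mm above the bed) meets the barrel. It was last set for another barrel size and its setting is not reported: the cartridge's axis ends 4 to 20 mm before dock_home; feel for it. A push of 7 to 12 N seats the cartridge; over 15 N on the stop is forcing. Origin at the screw, on dock_home's axis.
- dock_home (a point): Reference point in the slot: where big_cartridge_mid would lie, collar on the bed, with the stop screwed fully back. As the stop is set now, it comes to lie 4 to 20 mm short of here along -x. Axes as the dispenser's.
- gate (a joint): Angle (rad) of the gate, a flat 10 mm wide steel bar on top of the slotted plate, on a stiff pivot: 0 = square across the slot; starts open at 1.6 to 1.95, pointing toward the robot; turns counter-clockwise from above to shut. It has no end stop: it comes up against the barrel, at -0.2 to 0.25 depending on how deep the cartridge sits, and stays where left (about 1.3 N at the knob moves it).
- gate_pivot (a point): On the gate's pivot axis at the height of the knob's middle, 37 mm before dock_home's axis and 42 mm to the left; fixed to the dispenser, axes as the dispenser's. At gate angle q the knob is at x = -95 sin q, y = -95 cos q mm from here.
- gate_knob (a point): Middle of the upright round black knob at the gate's free end, 14 mm across, 28 mm tall, on the bar (bar top 14 mm below). Its x axis is square to the bar, toward the slot's end when shut; the barrel's axis is at x = 27 mm when the bar touches it. 3 to 5 N on the knob there clamps the barrel and it stays clamped; the push doubles at the barrel and bears on the stop. Pinch it from above or push it.
- slot_mouth (a point): Middle of the slotted plate's mouth, on its top face, 56 mm before dock_home's axis; axes as the dispenser's. The plate (5 mm thick, underside 8 mm above the bed) begins here and runs rearwards; its slot is 47 mm wide, flared to 62 mm at the mouth, and opens to -x. The collar runs in the 8 mm groove between bed and plate.
- ledge (a point): Point on the bed's top on the open front ledge, 94 mm before dock_home's axis: with its axis here, the larger cartridge can be set down on its collar clear of the plate, then slid along +x of the dispenser.

How it is judged:
By the outcome, as a careful person would: the job done as asked, in the order asked, and still so for the second after the job is handed in, with the robot touching nothing.
It also fails if it takes over 72 s, if anything falls off the work surface, if the arm or the gripper's body presses on something with over 40 N, if the wrist force passes 120 N, or if a joint passes its speed limit or range.

ROBOT

A 6-joint arm with a two-finger parallel gripper is mounted at the origin on a cart in front of the work surface, level with it; the furniture and walls round the work are solid. World frame = base frame: x ahead of the robot, y to its left, z up, the work surface at z = 0. Lengths are in m, angles in rad, forces in N, time in s.
With the tool pointing down it reaches from about 0.425 to 0.95 m from the base axis. Payload 3.5 kg.
Tool frame: the origin (TCP) lies on the centre line of the jaws, within the pads' length; the fingertips stand 17 mm ahead of it and the grasp point (between the pads) lies 2 mm behind it; z points along the fingers, x is the direction in which the jaws open and shut, and the axes are right-handed (so a half turn about z gives the same grasp; the last joint's range is limited). The gripper opens to 85 mm and grips with 20 to 120 N. Pads are 22 mm wide; open, the fingers measure 114 mm over their backs; the gripper's body (76 mm by 85 mm) begins 54 mm behind the grasp point. The pads swing forward as they close: fully open they stand 13 mm farther back than shut.
Start: joints at [-1.446, 0.286, 1.577, -0, 1.279, -0.15], TCP at [0.183, -0.65, 0.248] pointing down, gripper open.
Joint ranges: [-2.77, 2.77], [-0.9, 2.22], [0.21, 2.48], [-1.53, 4.67], [0.24, 2.81], [-2.84, 2.84]. Speed limits (rad/s): [2.79, 2.79, 3.14, 3.14, 3.14, 3.14].

INTERFACE

Orientations are given as a 3x3 rotation matrix whose columns are the frame's x, y, z axes.
In Python, from plant import ctrl gives the robot as it stands.
- The arm moves only by the shell command python3 -m handwheel 'ROWS' [FORCE]. ROWS is JSON, a list of rows, each an object with "delta_pos": the shift along the tool's x, y, z in m, a list of three; "dr": the turn, a rotation vector about the tool's x, y, z in degrees, a list of three; "hand": the opening, from 0 (shut) to 1 (fully open). In form: [{"delta_pos": [tx, ty, tz], "dr": [rx, ry, rz], "hand": hand}, ...]. A call has 1 to 20 rows; each row shifts and turns the commanded pose from where the row before left it, along the tool's axes as they then stand; what a row does not reach is not made up. A row lasts 1/8 s, in which the tool goes at most 62.5 mm and 10.7 degrees, less where a joint would pass 70% of its speed; a pose out of reach is approached as far as the arm can. A call with a gripper value outside its range is refused whole. The fingers move at their own pace and stop on an object; FORCE is the grip in N (left out, the last holds). Time passes only in rows, so rows that do not move let the fingers close. It gives the time, the measured TCP pose, the force and the opening at its end, in the units of the state.
- ctrl.sense(): the state, without advancing time (a new reading comes with each control period).
- ctrl.camera(name): name is "side" or "top" or "wrist"; returns the picture (400x640x3 uint8, red, green, blue); there is no depth.
- ctrl.calibration(name): a dict with "fx", "fy", "cx", "cy" (pixels), "extrinsics" (4x4, takes a point from camera to world coordinates); the wrist camera has in their place "mount" (4x4, takes a point from camera to tool coordinates, whose origin is the TCP and whose axes are the tool frame's). Camera axes: x right, y down, z forward; pixel columns grow to the right and rows downward; lengths in m; the calibration is good to about 2 mm. A picture is of the moment at which its call begins: read the wrist's pose just before it. calibration takes no time and is no camera call.
- ctrl.close_job(): hands the job in, once; it reports no verdict.
The state is a dict: "t": time; "joint_positions": joint angles; "joint_vel": joint speeds; "joint_torque": joint torques, N m; "eef_pos": TCP position; "tcp_rot": TCP orientation; "ft_force": force on the tool from outside, world axes, zero at the start; "moment": the same for the moment, N m; "width": finger opening in m.
Only numpy, scipy, OpenCV 4.12 (cv2) and the standard library are available. Lean on these libraries where they do the work, as an engineer would, in place of code of your own. Each camera call takes 0.05 s, during which the arm holds its last target.

## Working session

There is one attempt and no reset: what is moved stays moved. The work goes in short steps, Python scripts to look and compute and a shell command to move; the robot and the scene stay as the last step left them, time stands still between calls to the robot, and variables do not carry over. Pictures are saved under pics/ and viewed, and the job is handed in when it is done.

```bash
mkdir -p pics; ls; python3 - <<'E'
from plant import ctrl
import cv2,numpy as np
s=ctrl.sense(); print({k:np.round(v,3).tolist() for k,v in s.items()})
for n in("side","top","wrist"):
    cv2.imwrite(f"pics/{n}0.png",ctrl.camera(n)[:,:,::-1])
    c=ctrl.calibration(n); print(n,{k:np.round(v,4).tolist() for k,v in c.items()})
E
```

```text
pics
{'t': 0.0, 'joint_positions': [-1.446, 0.287, 1.578, 0.0, 1.279, -0.15], 'joint_vel': [0.001, -0.0, -0.001, -0.002, 0.002, -0.003], 'joint_torque': [-0.001, -40.598, -29.263, -0.0, 0.006, 0.0], 'eef_pos': [0.183, -0.649, 0.247], 'tcp_rot': [[0.271, -0.962, -0.0], [-0.962, -0.271, 0.002], [-0.002, -0.0, -1.0]], 'ft_force': [-0.134, -0.105, -0.815], 'moment': [0.079, 0.027, -0.034], 'width': 0.085}
side {'fx': 464.9554, 'fy': 464.9554, 'cx': 320.8513, 'cy': 201.9085, 'extrinsics': [[0.9972, -0.0245, 0.0708, 0.4687], [-0.0725, -0.555, 0.8287, -0.7896], [0.019, -0.8315, -0.5552, 0.7107], [0.0, 0.0, 0.0, 1.0]]}
top {'fx': 471.4625, 'fy': 471.4625, 'cx': 313.0862, 'cy': 200.8244, 'extrinsics': [[-0.0212, -0.9975, 0.0678, 0.482], [-0.9994, 0.0192, -0.0288, 0.0978], [0.0275, -0.0683, -0.9973, 1.0641], [0.0, 0.0, 0.0, 1.0]]}
wrist {'fx': 328.2808, 'fy': 328.2808, 'cx': 317.1671, 'cy': 201.1652, 'mount': [[1.0, -0.0014, 0.0, -0.0002], [0.0014, 0.9619, 0.2732, -0.0674], [-0.0004, -0.2732, 0.9619, -0.1263], [0.0, 0.0, 0.0, 1.0]]}
```

View pics/side0.png

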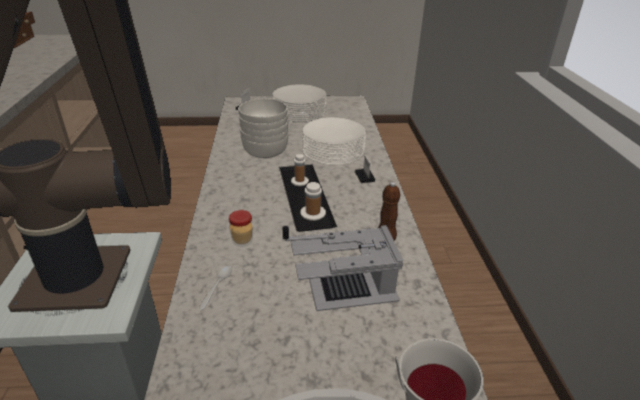

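View pics/top0.png

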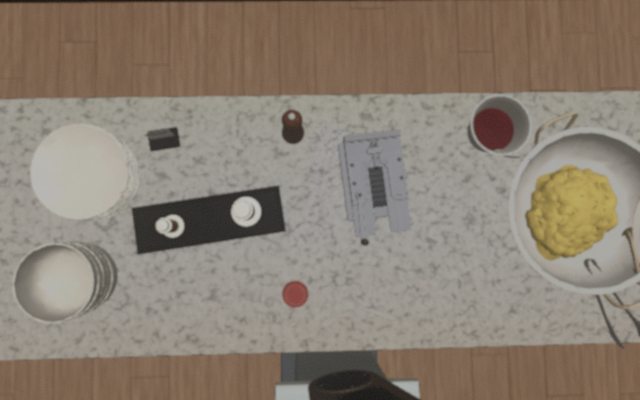

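View pics/wrist0.png

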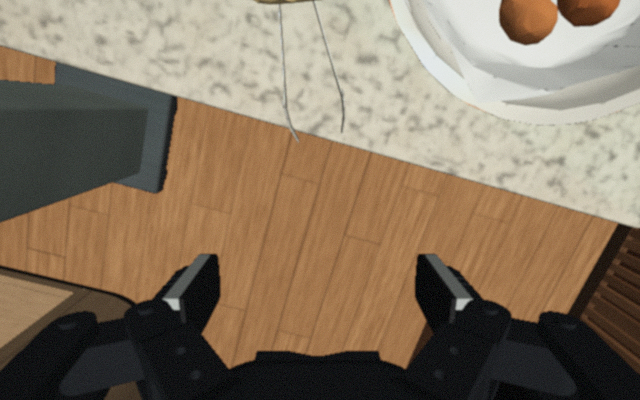

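The top view shows the big cartridge near (245,210), the slim one near (168,226) and the dispenser near (375,182), its mouth toward the robot and the gate knob at about (364,241). I'll enlarge those areas.

```bash
python3 - <<'E'
import cv2
t=cv2.imread("pics/top0.png"); s=cv2.imread("pics/side0.png")
cv2.imwrite("pics/t1.png",cv2.resize(t[120:250,320:430],None,fx=4.6,fy=4.6,interpolation=cv2.INTER_CUBIC))
cv2.imwrite("pics/t2.png",cv2.resize(t[180:260,130:290],None,fx=5,fy=5,interpolation=cv2.INTER_CUBIC))
cv2.imwrite("pics/s1.png",cv2.resize(s[150:310,270:410],None,fx=3.75,fy=3.75,interpolation=cv2.INTER_CUBIC))
E
```

```text
(no output)
```

View pics/t1.png

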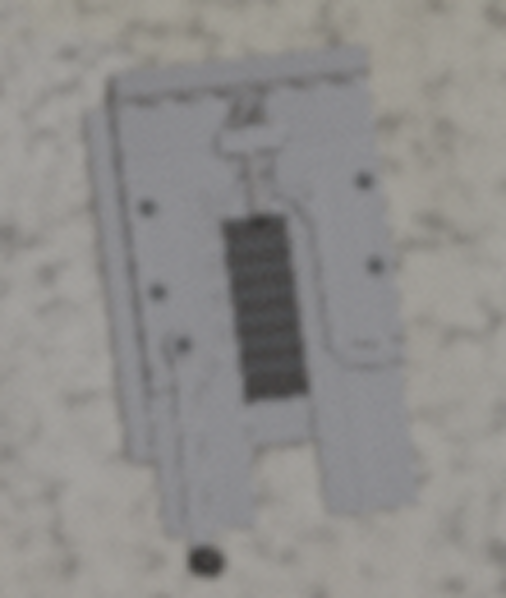

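View pics/t2.png

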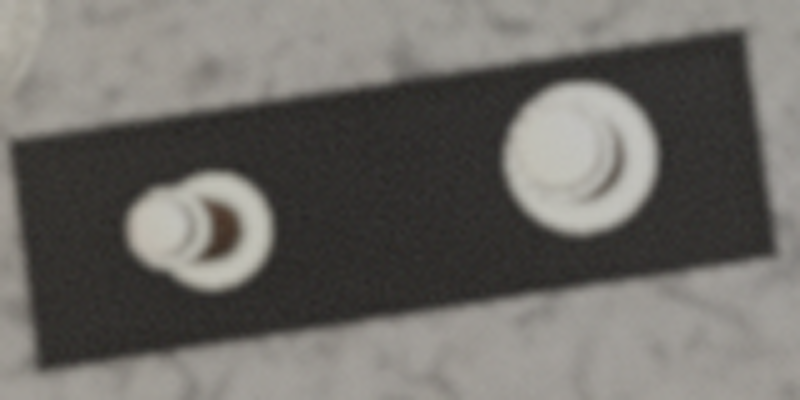

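View pics/s1.png

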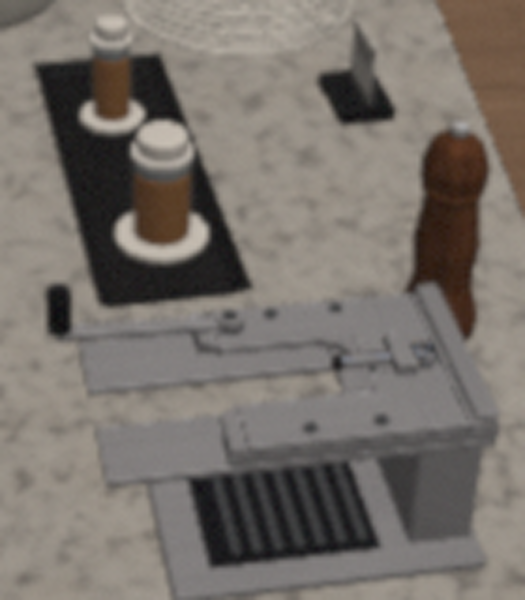

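```bash
cat > h.py <<'E'
from plant import ctrl
import numpy as np, cv2
def ray(cam,uv,z,s=None):
    c=ctrl.calibration(cam)
    if cam=="wrist":
        T=np.eye(4);T[:3,:3]=s["tcp_rot"];T[:3,3]=s["eef_pos"];E=T@np.array(c["mount"])
    else: E=np.array(c["extrinsics"])
    d=E[:3,:3]@np.array([(uv[0]-c["cx"])/c["fx"],(uv[1]-c["cy"])/c["fy"],1])
    o=E[:3,3]; return o+d*(z-o[2])/d[2]
def proj(cam,p,s=None):
    c=ctrl.calibration(cam)
    if cam=="wrist":
        T=np.eye(4);T[:3,:3]=s["tcp_rot"];T[:3,3]=s["eef_pos"];E=T@np.array(c["mount"])
    else: E=np.array(c["extrinsics"])
    q=E[:3,:3].T@(np.array(p)-E[:3,3]); return np.array([c["fx"]*q[0]/q[2]+c["cx"],c["fy"]*q[1]/q[2]+c["cy"]])
E
python3 - <<'E'
from h import *
f=lambda u,v,z:ray("top",(320+u/4.6,120+v/4.6),z)
L=f(165,537,.097);R=f(415,503,.097);print("front",L,R,(L+R)/2,np.linalg.norm(L-R))
P=f(183,345,.116);K=f(206,561,.13);print("piv,knob",P,K,np.linalg.norm((P-K)[:2]))
RL=f(110,78,.112);RR=f(368,52,.112);print("rear",RL,RR,(RL+RR)/2,np.linalg.norm(RL-RR))
g=lambda u,v,z:ray("top",(130+u/5,180+v/5),z)
for z in(.005,.008): print("big",g(581,158,z),"slim",g(214,231,z))
d=(R-L);print("yaw from front",np.arctan2(d[0],-d[1]))
d=(RR-RL);print("yaw from rear",np.arctan2(d[0],-d[1]))
a=(RL+RR)/2-(L+R)/2;print(np.arctan2(a[1],a[0]),np.linalg.norm(a))
h=lambda u,v,z:ray("side",(270+u/3.75,150+v/3.75),z)
print("side big",h(162,233,.005),"knob",h(59,310,.13),"piv",h(230,318,.118),"front",h(84,392,.097),h(105,482,.097), "tray?")
E
```

```text
front [ 0.47215996 -0.01641838  0.097     ] [ 0.48493707 -0.12908521  0.097     ] [ 0.47854851 -0.07275179  0.097     ] 0.11338901904849089
piv,knob [ 0.55637692 -0.024421    0.116     ] [ 0.46181524 -0.02994141  0.13      ] 0.09472268337908964
rear [0.67649648 0.00432076 0.112     ] [ 0.68645828 -0.11154469  0.112     ] [ 0.68147738 -0.05361197  0.112     ] 0.11629290435468345
big [0.5326289  0.21751637 0.005     ] slim [0.50334664 0.38067676 0.005     ]
big [0.53248542 0.21717715 0.008     ] slim [0.50328611 0.37987537 0.008     ]
yaw from front 0.11292368503992409
yaw from rear 0.08576636425635119
0.09403969731413074 0.20438066776345576
side big [0.53493479 0.21593278 0.005     ] knob [ 0.46287625 -0.03257228  0.13      ] piv [ 0.5571226  -0.02871665  0.118     ] front [ 0.47531196 -0.06291247  0.097     ] [ 0.48441448 -0.13379941  0.097     ] tray?
```

Both fixed views agree to about 2–3 mm: big cartridge at about (0.5335, 0.2165), dispenser yaw about 0.10, and dock_home about (0.598, -0.062). Next I rotate the tool, rise and move above the cartridge.

```bash
python3 -m handwheel '[{"delta_pos":[0,0,-0.008],"dr":[0,0,-10],"hand":1},{"delta_pos":[0,0,-0.008],"dr":[0,0,-10],"hand":1},{"delta_pos":[0,0,-0.008],"dr":[0,0,-10],"hand":1},{"delta_pos":[0,0,-0.008],"dr":[0,0,-10],"hand":1},{"delta_pos":[0,0,-0.008],"dr":[0,0,-10],"hand":1},{"delta_pos":[0,0,-0.008],"dr":[0,0,-10],"hand":1},{"delta_pos":[0,0,-0.008],"dr":[0,0,-10],"hand":1},{"delta_pos":[0,0,-0.008],"dr":[0,0,-10],"hand":1}]' 30
python3 -m handwheel '[{"delta_pos":[0.0355,-0.0366,0],"dr":[0,0,0],"hand":1},{"delta_pos":[0.0355,-0.0366,0],"dr":[0,0,0],"hand":1},{"delta_pos":[0.0355,-0.0366,0],"dr":[0,0,0],"hand":1},{"delta_pos":[0.0355,-0.0366,0],"dr":[0,0,0],"hand":1},{"delta_pos":[0.0355,-0.0366,0],"dr":[0,0,0],"hand":1},{"delta_pos":[0.0355,-0.0366,0],"dr":[0,0,0],"hand":1},{"delta_pos":[0.0355,-0.0366,0],"dr":[0,0,0],"hand":1},{"delta_pos":[0.0355,-0.0366,0],"dr":[0,0,0],"hand":1},{"delta_pos":[0.0355,-0.0366,0],"dr":[0,0,0],"hand":1},{"delta_pos":[0.0355,-0.0366,0],"dr":[0,0,0],"hand":1}]'
```

```text
t: 1.15
eef_pos: [0.1832, -0.6494, 0.312]
tcp_rot: [[0.994, 0.106, -0.0], [0.106, -0.994, 0.001], [-0.0, -0.001, -1.0]]
ft_force: [-0.0, -0.9, 0.3]
width: 0.0853
t: 2.4
eef_pos: [0.5005, -0.2484, 0.3121]
tcp_rot: [[0.995, 0.1, -0.0], [0.1, -0.995, 0.0], [-0.0, -0.0, -1.0]]
ft_force: [-0.1, -1.3, 0.2]
width: 0.0853
```

```bash
python3 -m handwheel '[{"delta_pos":[0.0205,-0.0528,0],"dr":[0,0,0],"hand":1},{"delta_pos":[0.0205,-0.0528,0],"dr":[0,0,0],"hand":1},{"delta_pos":[0.0205,-0.0528,0],"dr":[0,0,0],"hand":1},{"delta_pos":[0.0205,-0.0528,0],"dr":[0,0,0],"hand":1},{"delta_pos":[0,0,0],"dr":[0,0,0],"hand":1}]'
python3 - <<'E'
from h import *
s=ctrl.sense(); im=ctrl.camera("wrist")[:,:,::-1]; cv2.imwrite("pics/w1.png",im); print(s["eef_pos"],np.round(s["tcp_rot"],4).tolist())
import json;json.dump({"eef_pos":list(s["eef_pos"]),"tcp_rot":np.array(s["tcp_rot"]).tolist()},open("w1.json","w"))
E
```

```text
t: 3.02
eef_pos: [0.5604, -0.0282, 0.3119]
tcp_rot: [[0.994, 0.106, -0.001], [0.106, -0.994, 0.001], [-0.001, -0.001, -1.0]]
ft_force: [0.1, -0.6, -0.6]
width: 0.0855
[ 0.56038056 -0.0282133   0.31194512] [[0.9944, 0.1057, -0.0006], [0.1057, -0.9944, 0.0007], [-0.0005, -0.0007, -1.0]]
```

View pics/w1.png

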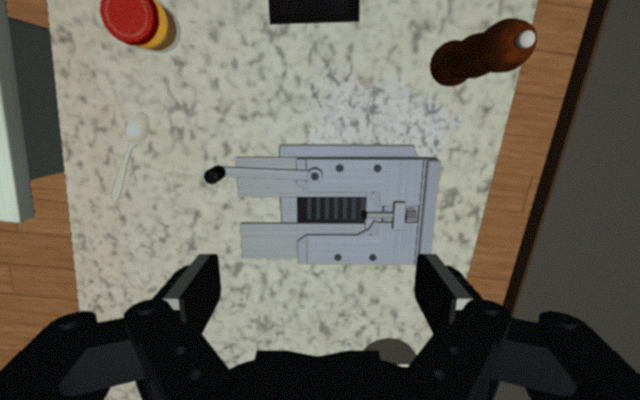

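The dispenser fills the middle of the wrist view: knob at about (215,174), pivot at (315,175) and stop tip at (367,214). I'll enlarge it.

```bash
python3 - <<'E'
import cv2
t=cv2.imread("pics/w1.png")
cv2.imwrite("pics/w1c.png",cv2.resize(t[135:275,195:445],None,fx=3.2,fy=3.2,interpolation=cv2.INTER_CUBIC))
E
```

```text
(no output)
```

View pics/w1c.png

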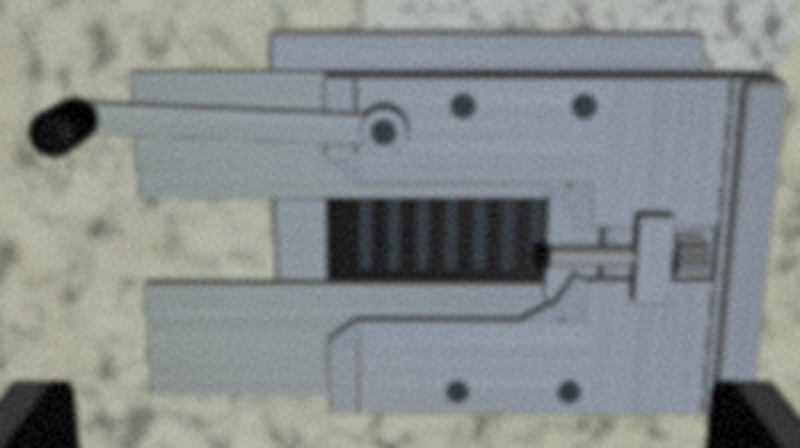

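```bash
python3 - <<'E'
from h import *
import json
s=json.load(open("w1.json"))
f=lambda u,v,z:ray("wrist",(195+u/3.2,135+v/3.2),z,s)
L=f(132,71,.097);R=f(151,393,.097);print("front",L,R,(L+R)/2,np.linalg.norm(L-R)); d=R-L; print("yaw",np.arctan2(d[0],-d[1]))
P=f(383,131,.119);print("piv",P)
K=f(50,135,.146);print("knobtop",K,"d",np.linalg.norm((K-P)[:2]))
print("stop tip",f(538,255,.111))
a=f(335,318,.110);b=f(520,318,.110);print("slot right lip",a,b)
a=f(360,181,.110);b=f(550,183,.110);print("slot left lip",a,b)
A=f(330,75,.110);B=f(770,75,.110);print("plate left edge",A,B,np.arctan2(*(B-A)[1::-1]))
C=f(330,411,.110);D=f(710,411,.110);print("plate right edge",C,D,np.arctan2(*(D-C)[1::-1]))
print("stop line",f(720,255,.111))
# project hypothesis
for yaw,x,y in((.1,.598,-.062),(.105,.598,-.062)):
    c,sn=np.cos(yaw),np.sin(yaw)
    for n,q in dict(FL=(-.12,.058,.097),FR=(-.12,-.058,.097),piv=(-.037,.042,.119),ml=(-.056,.062,.11),mr=(-.056,-.062,.11),rl=(.08,.062,.11)).items():
        u=proj("wrist",(x+c*q[0]-sn*q[1],y+sn*q[0]+c*q[1],q[2]),s); print(n,np.round((u-[195,135])*3.2))
E
```

```text
front [ 0.47242196 -0.01746089  0.097     ] [ 0.48342879 -0.13142471  0.097     ] [ 0.47792537 -0.0744428   0.097     ] 0.11449411776742388
yaw 0.09628315506337456
piv [ 0.55539555 -0.02423769  0.119     ]
knobtop [ 0.46132212 -0.02979754  0.146     ] d 0.09423758409104173
stop tip [ 0.61022208 -0.06164847  0.111     ]
slot right lip [ 0.54605453 -0.09100546  0.11      ] [ 0.60756993 -0.08453077  0.11      ]
slot left lip [ 0.54981736 -0.04312656  0.11      ] [ 0.61077489 -0.03738568  0.11      ]
plate left edge [ 0.5371723  -0.01003936  0.11      ] [0.67420902 0.0043568  0.11      ] 0.10466932556072356
plate right edge [ 0.54741931 -0.12520872  0.11      ] [ 0.6771034 -0.1115482  0.11     ] 0.10494986580819765
stop line [ 0.66949962 -0.05541254  0.111     ]
FL [133.  67.]
FR [154. 394.]
piv [388. 130.]
ml [328.  61.]
mr [332. 422.]
rl [763.  64.]
FL [133.  69.]
FR [155. 395.]
piv [388. 131.]
ml [327.  62.]
mr [333. 423.]
rl [762.  62.]
```

Dock is about (0.5975, -0.062) with yaw 0.104. The slot lips, pivot and front edge all agree. The stop should put the axis about 10 mm short, and the gate is at about 1.61. Now to the cartridge.

```bash
python3 -m handwheel '[{"delta_pos":[0,-0.06,0],"dr":[0,0,0],"hand":1},{"delta_pos":[0,-0.06,0],"dr":[0,0,0],"hand":1},{"delta_pos":[0,-0.06,0],"dr":[0,0,0],"hand":1},{"delta_pos":[-0.0014,-0.06,0.03],"dr":[0,0,0],"hand":1},{"delta_pos":[0,-0.006,0.055],"dr":[0,0,0],"hand":1},{"delta_pos":[0,0,0.027],"dr":[0,0,0],"hand":1},{"delta_pos":[0,0,0],"dr":[0,0,0],"hand":1}]'
python3 - <<'E'
from h import *
s=ctrl.sense(); im=ctrl.camera("wrist")[:,:,::-1]; cv2.imwrite("pics/w2.png",im); print(s["eef_pos"],np.round(s["tcp_rot"],4).tolist(),s["ft_force"])
import json;json.dump({"eef_pos":list(s["eef_pos"]),"tcp_rot":np.array(s["tcp_rot"]).tolist()},open("w2.json","w"))
E
```

```text
t: 3.95
eef_pos: [0.5333, 0.2072, 0.1992]
tcp_rot: [[0.995, 0.099, -0.006], [0.099, -0.995, -0.002], [-0.007, 0.001, -1.0]]
ft_force: [0.2, 0.3, 0.6]
width: 0.0854
[0.53325155 0.20723574 0.19916358] [[0.9951, 0.0986, -0.0065], [0.0985, -0.9951, -0.0018], [-0.0066, 0.0011, -1.0]] [0.24657512 0.33657439 0.5947436 ]
```

View pics/w2.png

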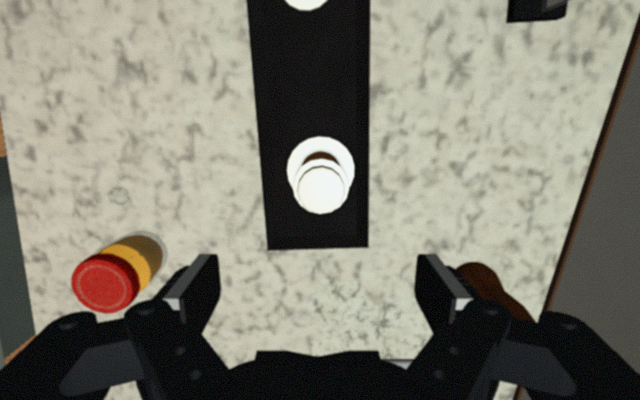

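```bash
python3 - <<'E'
from h import *
import json
t=cv2.imread("pics/w2.png")
cv2.imwrite("pics/w2c.png",cv2.resize(t[120:230,260:380],None,fx=5,fy=5,interpolation=cv2.INTER_CUBIC))
s=json.load(open("w2.json"))
print(ray("wrist",(321,170),.008,s),ray("wrist",(322,190),.088,s)); print(ctrl.sense()["eef_pos"])
E
```

```text
[0.53273263 0.21762048 0.008     ] [0.53315548 0.21741381 0.088     ]
[0.53469765 0.20757086 0.20172008]
```

View pics/w2c.png

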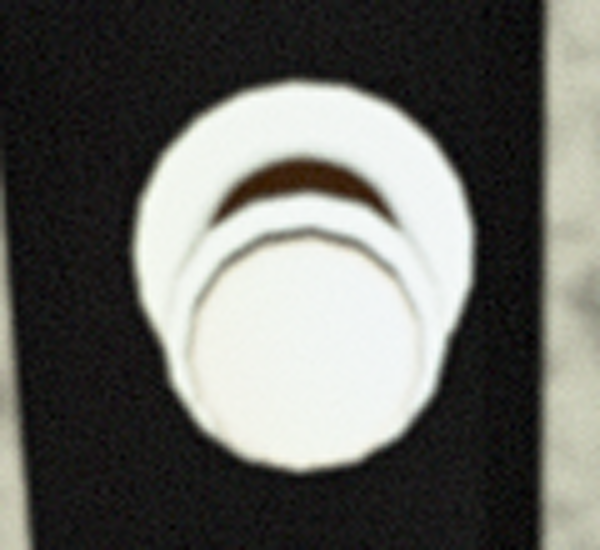

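```bash
python3 -m handwheel '[{"delta_pos":[-0.001,-0.010,0],"dr":[0,0,0],"hand":1},{"delta_pos":[0,0,0],"dr":[0,0,0],"hand":1},{"delta_pos":[0,0,0],"dr":[0,0,0],"hand":1}]'
```

```text
t: 4.38
eef_pos: [0.5333, 0.2189, 0.2037]
tcp_rot: [[0.995, 0.1, 0.002], [0.1, -0.995, 0.0], [0.002, -0.0, -1.0]]
ft_force: [-0.6, -0.7, 0.2]
width: 0.0855
```

```bash
python3 -m handwheel '[{"delta_pos":[0,0.001,0.05],"dr":[0,0,0],"hand":1},{"delta_pos":[0,0,0.05],"dr":[0,0,0],"hand":1},{"delta_pos":[0,0,0.035],"dr":[0,0,0],"hand":1},{"delta_pos":[0,0,0.02],"dr":[0,0,0],"hand":1},{"delta_pos":[0,0,0],"dr":[0,0,0],"hand":1},{"delta_pos":[0,0,0],"dr":[0,0,0],"hand":1}]'
python3 - <<'E'
from h import *
cv2.imwrite("pics/s3.png",cv2.resize(ctrl.camera("side")[100:260,230:400,::-1],None,fx=3.5,fy=3.5))
cv2.imwrite("pics/w3.png",ctrl.camera("wrist")[:,:,::-1])
E
```

```text
t: 5.12
eef_pos: [0.5343, 0.2181, 0.0492]
tcp_rot: [[0.995, 0.1, 0.003], [0.1, -0.995, 0.001], [0.003, -0.0, -1.0]]
ft_force: [0.1, 0.0, 0.6]
width: 0.0852
```

View pics/s3.png

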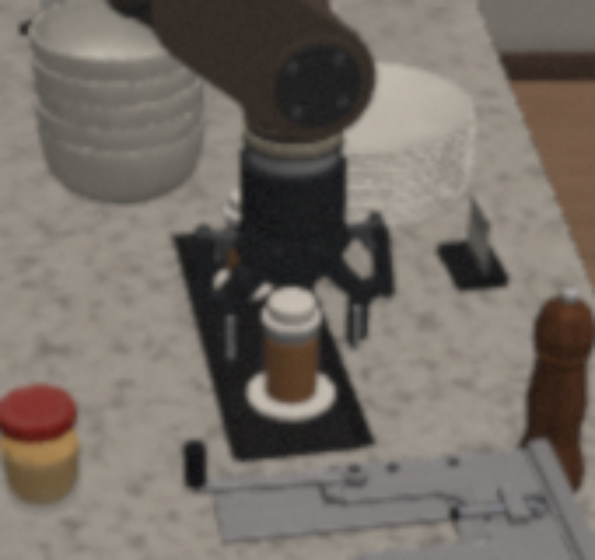

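View pics/w3.png

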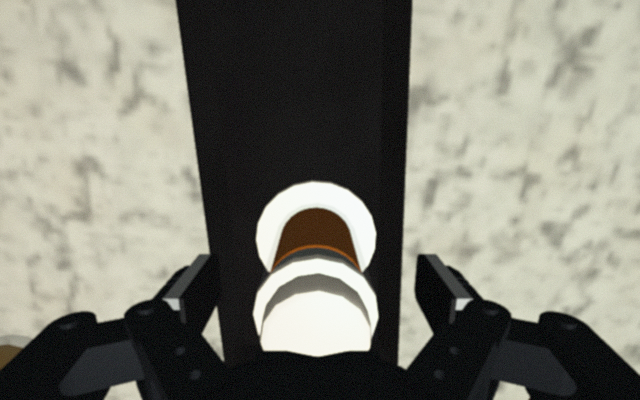

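The cartridge is centred between the pads (collar about (317,240), pads at 205 and 430). I'll close on it.

```bash
python3 -m handwheel '[{"delta_pos":[0,0,0],"dr":[0,0,0],"hand":0.3},{"delta_pos":[0,0,0],"dr":[0,0,0],"hand":0.3},{"delta_pos":[0,0,0],"dr":[0,0,0],"hand":0.3},{"delta_pos":[0,0,0],"dr":[0,0,0],"hand":0.3},{"delta_pos":[0,0,0],"dr":[0,0,0],"hand":0.3},{"delta_pos":[0,0,0],"dr":[0,0,0],"hand":0.3}]' 40
```

```text
t: 5.98
eef_pos: [0.5334, 0.2179, 0.0481]
tcp_rot: [[0.995, 0.1, 0.001], [0.1, -0.995, 0.0], [0.001, -0.0, -1.0]]
ft_force: [-0.5, 0.5, 5.4]
width: 0.0431
```

```bash
python3 -m handwheel '[{"delta_pos":[0,0,-0.01],"dr":[0,0,0],"hand":0.3},{"delta_pos":[0,0,-0.04],"dr":[0,0,0],"hand":0.3},{"delta_pos":[0,0,-0.05],"dr":[0,0,0],"hand":0.3},{"delta_pos":[0,0,-0.05],"dr":[0,0,0],"hand":0.3},{"delta_pos":[0,0,-0.03],"dr":[0,0,0],"hand":0.3},{"delta_pos":[0,0,0],"dr":[0,0,0],"hand":0.3},{"delta_pos":[0,0,0],"dr":[0,0,0],"hand":0.3}]'
python3 - <<'E'
from h import *
cv2.imwrite("pics/s4.png",cv2.resize(ctrl.camera("side")[60:260,230:400,::-1],None,fx=3,fy=3))
cv2.imwrite("pics/w4.png",ctrl.camera("wrist")[:,:,::-1])
E
```

```text
t: 6.85
eef_pos: [0.5315, 0.2175, 0.2249]
tcp_rot: [[0.995, 0.1, -0.004], [0.1, -0.995, -0.001], [-0.004, 0.0, -1.0]]
ft_force: [-1.2, 0.2, -2.9]
width: 0.0431
```

View pics/s4.png

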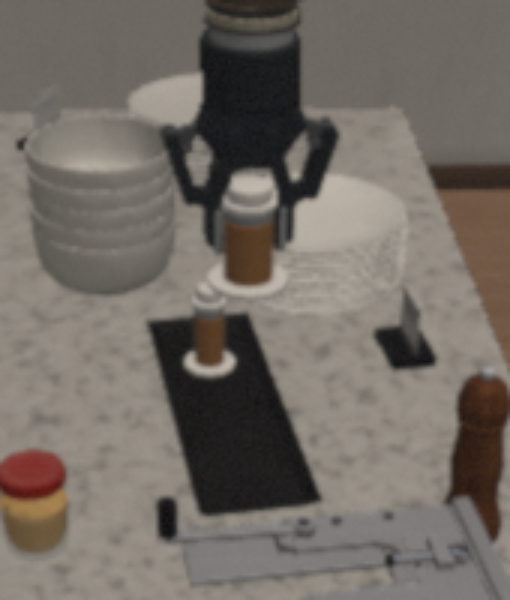

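View pics/w4.png

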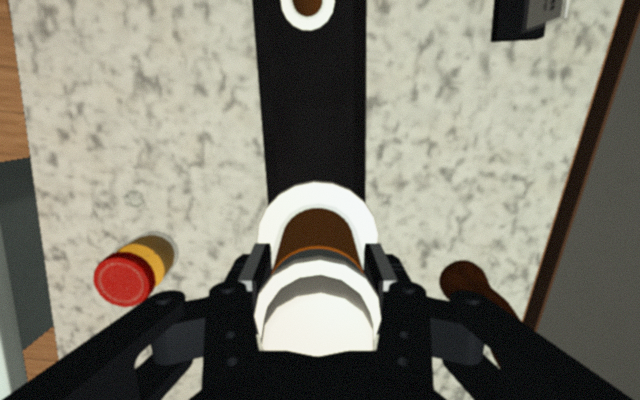

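The cartridge is lifted upright and the slim one stands untouched. Carrying to above the ledge.

```bash
python3 -m handwheel '[{"delta_pos":[-0.0096,0.0476,0],"dr":[0,0,0],"hand":0.3},{"delta_pos":[-0.0096,0.0476,0],"dr":[0,0,0],"hand":0.3},{"delta_pos":[-0.0096,0.0476,0],"dr":[0,0,0],"hand":0.3},{"delta_pos":[-0.0096,0.0476,0],"dr":[0,0,0],"hand":0.3},{"delta_pos":[-0.0096,0.0476,0],"dr":[0,0,0],"hand":0.3},{"delta_pos":[-0.0096,0.0476,0],"dr":[0,0,0],"hand":0.3},{"delta_pos":[0,0,0],"dr":[0,0,0],"hand":0.3},{"delta_pos":[0,0,0],"dr":[0,0,0],"hand":0.3},{"delta_pos":[0,0,0],"dr":[0,0,0],"hand":0.3}]'
python3 - <<'E'
from h import *
r=[ctrl.sense() for _ in range(3)]
for s in r: print(np.round(s["eef_pos"],4),np.round(s["ft_force"],2))
E
```

```text
t: 8.07
eef_pos: [0.5039, -0.0709, 0.2266]
tcp_rot: [[0.995, 0.102, -0.001], [0.102, -0.995, 0.001], [-0.001, -0.001, -1.0]]
ft_force: [1.1, 0.2, -1.7]
width: 0.0431
[ 0.5039 -0.0709  0.2266] [ 1.08  0.18 -1.72]
[ 0.5039 -0.0709  0.2266] [ 1.08  0.18 -1.72]
[ 0.5039 -0.0709  0.2266] [ 1.08  0.18 -1.72]
```

```bash
python3 -m handwheel '[{"delta_pos":[0,0.0005,0.03],"dr":[0,0,0],"hand":0.3},{"delta_pos":[0,0,0.03],"dr":[0,0,0],"hand":0.3},{"delta_pos":[0,0,0.015],"dr":[0,0,0],"hand":0.3},{"delta_pos":[0,0,0],"dr":[0,0,0],"hand":0.3},{"delta_pos":[0,0,0],"dr":[0,0,0],"hand":0.3},{"delta_pos":[0,0,0],"dr":[0,0,0],"hand":0.3}]'
python3 - <<'E'
from h import *
import json
s=ctrl.sense(); im=ctrl.camera("wrist")[:,:,::-1]; cv2.imwrite("pics/w5.png",im)
json.dump({"eef_pos":list(s["eef_pos"]),"tcp_rot":np.array(s["tcp_rot"]).tolist()},open("w5.json","w"))
cv2.imwrite("pics/s5.png",cv2.resize(ctrl.camera("side")[150:310,260:410,::-1],None,fx=3.7,fy=3.7,interpolation=cv2.INTER_CUBIC))
cv2.imwrite("pics/t5.png",cv2.resize(ctrl.camera("top")[120:260,320:430,::-1],None,fx=4.2,fy=4.2,interpolation=cv2.INTER_CUBIC))
E
```

```text
t: 8.82
eef_pos: [0.5051, -0.0729, 0.1539]
tcp_rot: [[0.995, 0.1, 0.003], [0.1, -0.995, -0.001], [0.003, 0.001, -1.0]]
ft_force: [-0.6, 0.7, -2.0]
width: 0.043
```

View pics/w5.png

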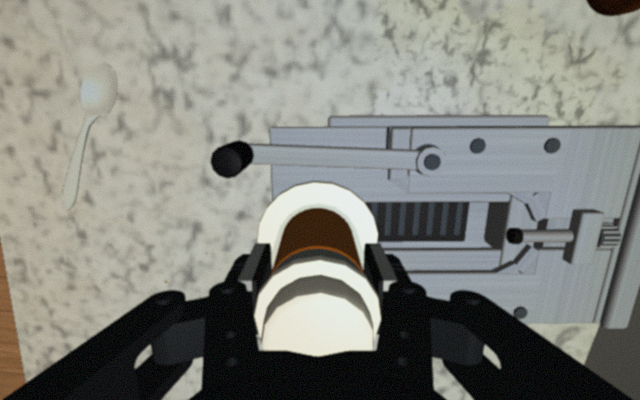

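View pics/s5.png

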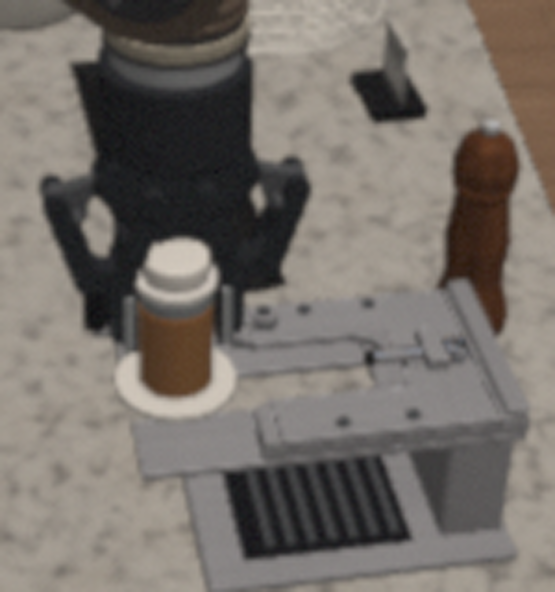

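```bash
python3 - <<'E'
from h import *
import json
s=json.load(open("w5.json"))
R=np.array(s["tcp_rot"])
print("tip",ray("wrist",(514,236),.111,s),"screw",ray("wrist",(580,237),.111,s),"piv",ray("wrist",(431,161),.119,s))
print("knobtop",ray("wrist",(229,160),.146,s))
print("collar c",ray("wrist",(318,240),.115,s))
print(proj("wrist",(.5975,-.062,.097),s))
E
python3 -c "
import cv2;t=cv2.imread('pics/w5.png');cv2.imwrite('pics/w5c.png',cv2.resize(t[110:330,200:640],None,fx=1.8,fy=1.8,interpolation=cv2.INTER_CUBIC))"
```

```text
tip [ 0.61149546 -0.06141916  0.111     ] screw [ 0.64808104 -0.05841448  0.111     ] piv [ 0.55478891 -0.02388189  0.119     ]
knobtop [ 0.46242815 -0.02833678  0.146     ]
collar c [ 0.50366703 -0.07274352  0.115     ]
[477.02614462 225.8698706 ]
```

View pics/w5c.png

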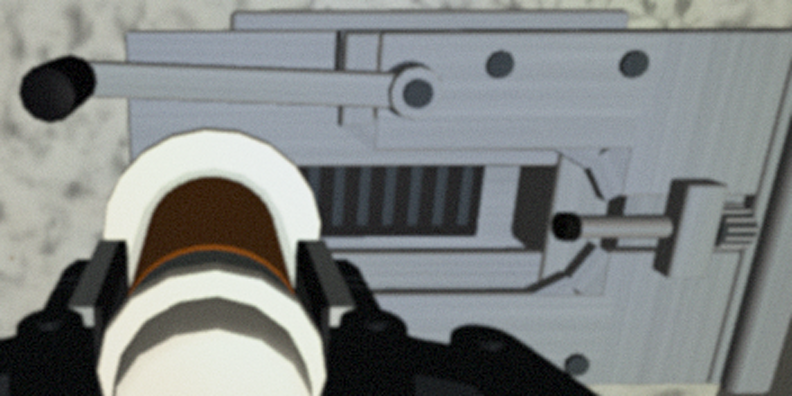

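```bash
python3 -m handwheel '[{"delta_pos":[0,0,0.008],"dr":[0,0,0],"hand":0.3},{"delta_pos":[0,0,0.001],"dr":[0,0,0],"hand":0.3},{"delta_pos":[0,0,0],"dr":[0,0,0],"hand":0.3}]'
python3 -m handwheel '[{"delta_pos":[0,0,0.0015],"dr":[0,0,0],"hand":0.3},{"delta_pos":[0,0,0],"dr":[0,0,0],"hand":0.3}]'
python3 -m handwheel '[{"delta_pos":[0,0,0.001],"dr":[0,0,0],"hand":0.3},{"delta_pos":[0,0,0],"dr":[0,0,0],"hand":0.3}]'
```

```text
t: 9.35
eef_pos: [0.5039, -0.0726, 0.143]
tcp_rot: [[0.995, 0.1, -0.001], [0.1, -0.995, 0.0], [-0.001, -0.0, -1.0]]
ft_force: [-0.0, 0.4, -1.5]
width: 0.0432
t: 9.6
eef_pos: [0.5043, -0.0727, 0.1421]
tcp_rot: [[0.995, 0.1, 0.0], [0.1, -0.995, -0.0], [0.0, 0.0, -1.0]]
ft_force: [0.5, 0.9, -0.8]
width: 0.0431
t: 9.85
eef_pos: [0.5043, -0.0727, 0.1421]
tcp_rot: [[0.995, 0.1, 0.0], [0.1, -0.995, -0.0], [-0.0, 0.0, -1.0]]
ft_force: [-3.3, 0.3, 5.7]
width: 0.0431
```

Contact with the bed (about 7 N). Ease up slightly and start the slide.

```bash
python3 -m handwheel '[{"delta_pos":[0,0,-0.0007],"dr":[0,0,0],"hand":0.3},{"delta_pos":[0,0,0],"dr":[0,0,0],"hand":0.3}]'
python3 -m handwheel '[{"delta_pos":[0.007,0,0],"dr":[0,0,0],"hand":0.3},{"delta_pos":[0.007,0,0],"dr":[0,0,0],"hand":0.3},{"delta_pos":[0.007,0,0],"dr":[0,0,0],"hand":0.3}]'
python3 -m handwheel '[{"delta_pos":[0.006,0,0],"dr":[0,0,0],"hand":0.3},{"delta_pos":[0.006,0,0],"dr":[0,0,0],"hand":0.3}]'
```

```text
t: 10.1
eef_pos: [0.5043, -0.0727, 0.1421]
tcp_rot: [[0.995, 0.1, 0.0], [0.1, -0.995, -0.0], [0.0, 0.0, -1.0]]
ft_force: [-3.0, 0.2, 3.1]
width: 0.0431
t: 10.48
eef_pos: [0.5245, -0.0708, 0.1421]
tcp_rot: [[0.995, 0.101, -0.003], [0.101, -0.995, -0.001], [-0.003, 0.0, -1.0]]
ft_force: [-6.1, -1.2, 8.1]
width: 0.0433
t: 10.72
eef_pos: [0.5364, -0.0697, 0.1421]
tcp_rot: [[0.995, 0.101, -0.003], [0.101, -0.995, -0.001], [-0.003, 0.0, -1.0]]
ft_force: [-5.6, -0.1, 6.7]
width: 0.0433
```

```bash
python3 -m handwheel '[{"delta_pos":[0,0,-0.0008],"dr":[0,0,0],"hand":0.3},{"delta_pos":[0,0,0],"dr":[0,0,0],"hand":0.3}]'
python3 -m handwheel '[{"delta_pos":[0.006,0,0],"dr":[0,0,0],"hand":0.3},{"delta_pos":[0,0,0],"dr":[0,0,0],"hand":0.3}]'
python3 - <<'E'
from h import *
cv2.imwrite("pics/w6.png",ctrl.camera("wrist")[:,:,::-1])
cv2.imwrite("pics/s6.png",cv2.resize(ctrl.camera("side")[170:310,270:410,::-1],None,fx=4,fy=4,interpolation=cv2.INTER_CUBIC))
E
```

```text
t: 10.98
eef_pos: [0.5373, -0.0694, 0.1421]
tcp_rot: [[0.995, 0.1, 0.001], [0.1, -0.995, -0.0], [0.001, 0.0, -1.0]]
ft_force: [0.7, 0.1, -0.3]
width: 0.0432
t: 11.22
eef_pos: [0.5434, -0.0686, 0.1421]
tcp_rot: [[0.995, 0.1, 0.001], [0.1, -0.995, 0.0], [0.001, -0.0, -1.0]]
ft_force: [1.7, -0.0, -1.7]
width: 0.0429
```

View pics/w6.png

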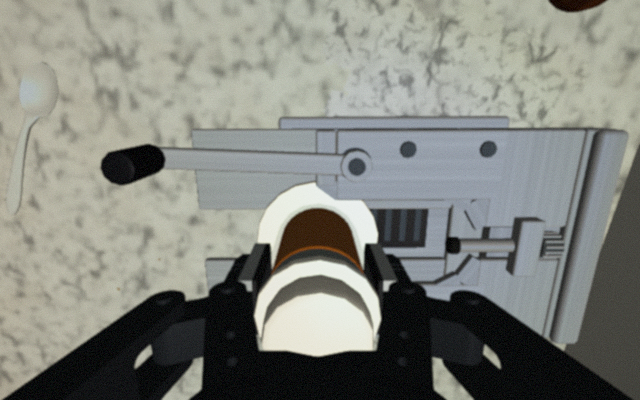

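View pics/s6.png

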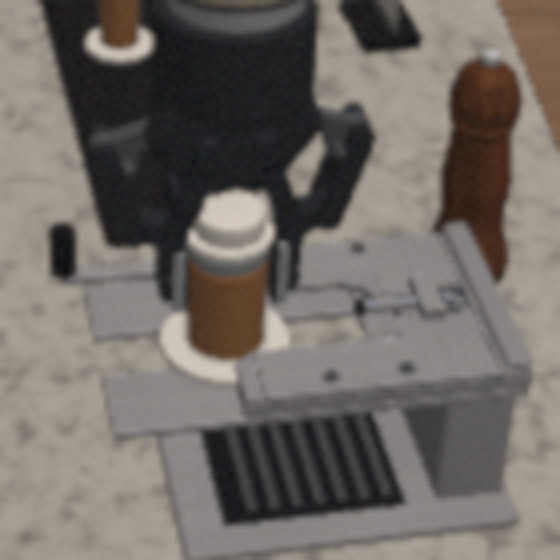

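The collar is going under the plate, centred, with low force. Continuing.

```bash
python3 -m handwheel '[{"delta_pos":[0.006,0,0.0002],"dr":[0,0,0],"hand":0.3},{"delta_pos":[0.006,0,0],"dr":[0,0,0],"hand":0.3}]'
python3 -m handwheel '[{"delta_pos":[0.006,0,0],"dr":[0,0,0],"hand":0.3},{"delta_pos":[0.006,0,0],"dr":[0,0,0],"hand":0.3}]'
python3 -m handwheel '[{"delta_pos":[0.004,0,0],"dr":[0,0,0],"hand":0.3},{"delta_pos":[0,0,0],"dr":[0,0,0],"hand":0.3}]'
```

```text
t: 11.58
eef_pos: [0.5549, -0.0674, 0.1421]
tcp_rot: [[0.995, 0.1, -0.001], [0.1, -0.995, 0.0], [-0.001, -0.0, -1.0]]
ft_force: [-2.8, -1.3, 1.8]
width: 0.0431
t: 11.82
eef_pos: [0.5671, -0.0662, 0.1421]
tcp_rot: [[0.995, 0.1, -0.001], [0.1, -0.995, 0.0], [-0.001, -0.0, -1.0]]
ft_force: [-2.8, 0.5, 1.9]
width: 0.0431
t: 12.08
eef_pos: [0.5715, -0.0657, 0.1421]
tcp_rot: [[0.995, 0.1, 0.001], [0.1, -0.995, 0.0], [0.002, -0.0, -1.0]]
ft_force: [0.7, 1.8, -0.1]
width: 0.0429
```

```bash
for i in 1; do python3 -m handwheel '[{"delta_pos":[0.003,0,0],"dr":[0,0,0],"hand":0.3},{"delta_pos":[0,0,0],"dr":[0,0,0],"hand":0.3}]'; done
python3 -m handwheel '[{"delta_pos":[0.002,0,0],"dr":[0,0,0],"hand":0.3},{"delta_pos":[0,0,0],"dr":[0,0,0],"hand":0.3}]'
python3 -m handwheel '[{"delta_pos":[0.001,0,0],"dr":[0,0,0],"hand":0.3},{"delta_pos":[0,0,0],"dr":[0,0,0],"hand":0.3}]'
```

```text
t: 12.32
eef_pos: [0.5739, -0.0655, 0.1421]
tcp_rot: [[0.995, 0.1, 0.0], [0.1, -0.995, 0.0], [0.0, -0.0, -1.0]]
ft_force: [-1.2, 1.5, 0.4]
width: 0.0432
t: 12.58
eef_pos: [0.5757, -0.0653, 0.1421]
tcp_rot: [[0.995, 0.1, -0.0], [0.1, -0.995, 0.0], [-0.0, -0.0, -1.0]]
ft_force: [-2.9, 1.0, 0.9]
width: 0.0431
t: 12.82
eef_pos: [0.5767, -0.0652, 0.1421]
tcp_rot: [[0.995, 0.1, -0.0], [0.1, -0.995, 0.0], [-0.0, -0.0, -1.0]]
ft_force: [-4.4, 2.2, 3.5]
width: 0.0433
```

```bash
python3 - <<'E'
from h import *
cv2.imwrite("pics/w7.png",cv2.resize(ctrl.camera("wrist")[130:330,230:550,::-1],None,fx=2.5,fy=2.5,interpolation=cv2.INTER_CUBIC))
E
```

```text
(no output)
```

View pics/w7.png

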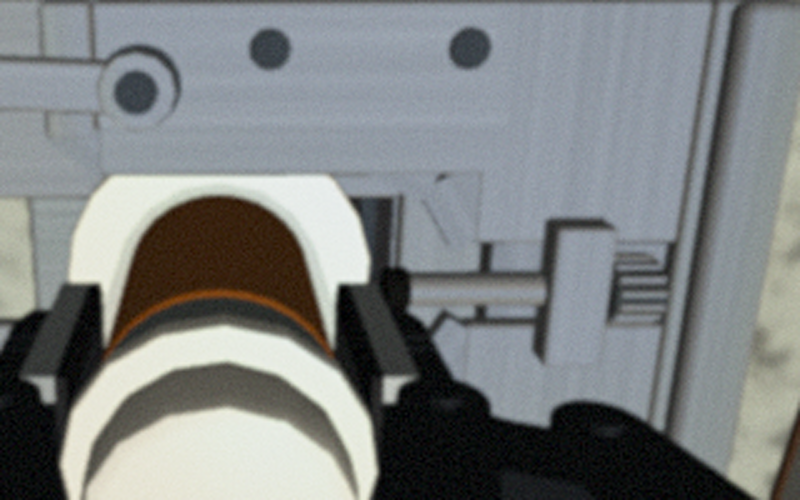

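```bash
python3 -m handwheel '[{"delta_pos":[0.0015,0,-0.0003],"dr":[0,0,0],"hand":0.3},{"delta_pos":[0,0,0],"dr":[0,0,0],"hand":0.3}]'
python3 -m handwheel '[{"delta_pos":[0.0015,0,0],"dr":[0,0,0],"hand":0.3},{"delta_pos":[0,0,0],"dr":[0,0,0],"hand":0.3}]'
python3 -m handwheel '[{"delta_pos":[0.0015,0,0],"dr":[0,0,0],"hand":0.3},{"delta_pos":[0,0,0],"dr":[0,0,0],"hand":0.3}]'
```

```text
t: 13.12
eef_pos: [0.5785, -0.0651, 0.1422]
tcp_rot: [[0.995, 0.1, 0.001], [0.1, -0.995, 0.0], [0.001, -0.0, -1.0]]
ft_force: [-1.1, 1.2, -1.7]
width: 0.0433
t: 13.38
eef_pos: [0.5799, -0.0649, 0.1422]
tcp_rot: [[0.995, 0.1, 0.0], [0.1, -0.995, 0.0], [0.0, -0.0, -1.0]]
ft_force: [-0.8, 2.3, -1.5]
width: 0.0429
t: 13.62
eef_pos: [0.5814, -0.0648, 0.1422]
tcp_rot: [[0.995, 0.1, 0.0], [0.1, -0.995, 0.0], [0.0, -0.0, -1.0]]
ft_force: [-0.5, 1.0, -2.2]
width: 0.0434
```

```bash
python3 -m handwheel '[{"delta_pos":[0.0015,-0.0003,0],"dr":[0,0,0],"hand":0.3},{"delta_pos":[0,0,0],"dr":[0,0,0],"hand":0.3}]'
python3 -m handwheel '[{"delta_pos":[0.001,0,0],"dr":[0,0,0],"hand":0.3},{"delta_pos":[0,0,0],"dr":[0,0,0],"hand":0.3}]'
python3 -m handwheel '[{"delta_pos":[0.001,0,0],"dr":[0,0,0],"hand":0.3},{"delta_pos":[0,0,0],"dr":[0,0,0],"hand":0.3}]'
```

```text
t: 13.88
eef_pos: [0.5831, -0.0646, 0.1425]
tcp_rot: [[0.995, 0.1, 0.001], [0.1, -0.995, -0.0], [0.001, 0.0, -1.0]]
ft_force: [-0.1, 0.6, -2.2]
width: 0.0432
t: 14.12
eef_pos: [0.5839, -0.0644, 0.1426]
tcp_rot: [[0.995, 0.1, 0.001], [0.1, -0.995, -0.0], [0.0, 0.0, -1.0]]
ft_force: [0.1, 1.1, -1.7]
width: 0.0435
t: 14.38
eef_pos: [0.5849, -0.0643, 0.1426]
tcp_rot: [[0.995, 0.1, 0.001], [0.1, -0.995, -0.0], [0.001, 0.0, -1.0]]
ft_force: [-0.1, 1.9, -2.5]
width: 0.0432
```

```bash
python3 -m handwheel '[{"delta_pos":[0.0008,0,0],"dr":[0,0,0],"hand":0.3},{"delta_pos":[0,0,0],"dr":[0,0,0],"hand":0.3}]'
python3 -m handwheel '[{"delta_pos":[0.0008,0,0],"dr":[0,0,0],"hand":0.3},{"delta_pos":[0,0,0],"dr":[0,0,0],"hand":0.3}]'
python3 -m handwheel '[{"delta_pos":[0.0006,0,0],"dr":[0,0,0],"hand":0.3},{"delta_pos":[0,0,0],"dr":[0,0,0],"hand":0.3}]'
```

```text
t: 14.62
eef_pos: [0.5856, -0.0642, 0.1426]
tcp_rot: [[0.995, 0.1, 0.0], [0.1, -0.995, -0.0], [0.0, 0.0, -1.0]]
ft_force: [-0.4, 0.4, -1.6]
width: 0.0432
t: 14.88
eef_pos: [0.5865, -0.0641, 0.1426]
tcp_rot: [[0.995, 0.1, 0.0], [0.1, -0.995, -0.0], [0.0, 0.0, -1.0]]
ft_force: [-0.5, 0.4, -1.4]
width: 0.0431
t: 15.12
eef_pos: [0.587, -0.0641, 0.1425]
tcp_rot: [[0.995, 0.1, 0.0], [0.1, -0.995, -0.0], [0.0, 0.0, -1.0]]
ft_force: [-0.3, 0.6, -2.2]
width: 0.0433
```

```bash
python3 -m handwheel '[{"delta_pos":[0.0006,0,0],"dr":[0,0,0],"hand":0.3},{"delta_pos":[0,0,0],"dr":[0,0,0],"hand":0.3}]'
python3 -m handwheel '[{"delta_pos":[0.0006,0,0],"dr":[0,0,0],"hand":0.3},{"delta_pos":[0,0,0],"dr":[0,0,0],"hand":0.3}]'
python3 -m handwheel '[{"delta_pos":[0.0006,0,0],"dr":[0,0,0],"hand":0.3},{"delta_pos":[0,0,0],"dr":[0,0,0],"hand":0.3}]'
```

```text
t: 15.38
eef_pos: [0.5876, -0.064, 0.1425]
tcp_rot: [[0.995, 0.1, 0.0], [0.1, -0.995, -0.0], [0.0, 0.0, -1.0]]
ft_force: [0.0, 0.3, -1.0]
width: 0.0432
t: 15.62
eef_pos: [0.5882, -0.064, 0.1425]
tcp_rot: [[0.995, 0.1, 0.0], [0.1, -0.995, -0.0], [0.0, 0.0, -1.0]]
ft_force: [-0.5, -0.1, -2.5]
width: 0.0433
t: 15.88
eef_pos: [0.5884, -0.0639, 0.1425]
tcp_rot: [[0.995, 0.1, -0.001], [0.1, -0.995, -0.0], [-0.001, 0.0, -1.0]]
ft_force: [-1.2, 0.4, -0.9]
width: 0.043
```

```bash
python3 -m handwheel '[{"delta_pos":[0.0005,0,0],"dr":[0,0,0],"hand":0.3},{"delta_pos":[0,0,0],"dr":[0,0,0],"hand":0.3}]'
python3 -m handwheel '[{"delta_pos":[0.0004,0,0],"dr":[0,0,0],"hand":0.3},{"delta_pos":[0,0,0],"dr":[0,0,0],"hand":0.3}]'
```

```text
t: 16.12
eef_pos: [0.5886, -0.0639, 0.1425]
tcp_rot: [[0.995, 0.1, -0.002], [0.1, -0.995, -0.0], [-0.002, -0.0, -1.0]]
ft_force: [-3.8, -1.0, 0.9]
width: 0.0432
t: 16.38
eef_pos: [0.5887, -0.0638, 0.1425]
tcp_rot: [[0.995, 0.1, -0.003], [0.1, -0.995, -0.0], [-0.003, -0.0, -1.0]]
ft_force: [-5.6, -0.0, 2.3]
width: 0.0431
```

```bash
python3 -m handwheel '[{"delta_pos":[0.0004,0,0.0002],"dr":[0,0,0],"hand":0.3},{"delta_pos":[0,0,0],"dr":[0,0,0],"hand":0.3}]'
python3 -m handwheel '[{"delta_pos":[0.0003,0,0],"dr":[0,0,0],"hand":0.3},{"delta_pos":[0,0,0],"dr":[0,0,0],"hand":0.3}]'
```

```text
t: 16.62
eef_pos: [0.5887, -0.0638, 0.1424]
tcp_rot: [[0.995, 0.101, -0.004], [0.101, -0.995, -0.0], [-0.004, -0.0, -1.0]]
ft_force: [-7.1, -0.3, 2.7]
width: 0.0432
t: 16.88
eef_pos: [0.5888, -0.0638, 0.1424]
tcp_rot: [[0.995, 0.101, -0.005], [0.101, -0.995, -0.0], [-0.005, -0.0, -1.0]]
ft_force: [-8.6, -1.1, 3.9]
width: 0.0435
```

```bash
python3 -m handwheel '[{"delta_pos":[0.0003,0,0],"dr":[0,0,0],"hand":0.3},{"delta_pos":[0,0,0],"dr":[0,0,0],"hand":0.3},{"delta_pos":[0,0,0],"dr":[0,0,0],"hand":0.3}]'
python3 - <<'E'
from h import *
cv2.imwrite("pics/w8.png",cv2.resize(ctrl.camera("wrist")[130:330,230:550,::-1],None,fx=2.5,fy=2.5,interpolation=cv2.INTER_CUBIC))
E
```

```text
t: 17.25
eef_pos: [0.5888, -0.0639, 0.1424]
tcp_rot: [[0.995, 0.101, -0.006], [0.101, -0.995, -0.0], [-0.006, -0.0, -1.0]]
ft_force: [-9.6, -0.6, 4.0]
width: 0.0433
```

View pics/w8.png

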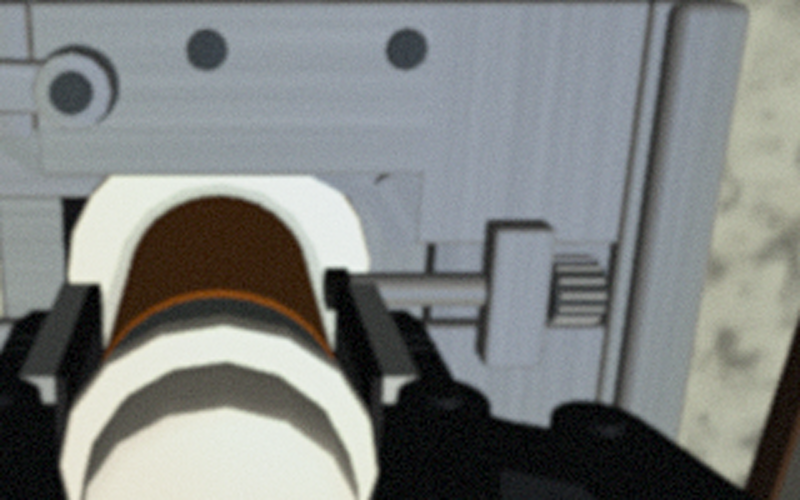

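The rubber tip touches the barrel at crop (338,285), and the push reads 9.6 N. Release and look.

```bash
python3 -m handwheel '[{"delta_pos":[0,0,0],"dr":[0,0,0],"hand":0.6},{"delta_pos":[0,0,0],"dr":[0,0,0],"hand":0.8},{"delta_pos":[0,0,0],"dr":[0,0,0],"hand":0.8},{"delta_pos":[0,0,0],"dr":[0,0,0],"hand":0.8}]'
python3 -m handwheel '[{"delta_pos":[0,0,-0.02],"dr":[0,0,0],"hand":0.8},{"delta_pos":[0,0,-0.04],"dr":[0,0,0],"hand":0.8},{"delta_pos":[0,0,-0.05],"dr":[0,0,0],"hand":0.8},{"delta_pos":[0,0,0],"dr":[0,0,0],"hand":0.8},{"delta_pos":[0,0,0],"dr":[0,0,0],"hand":0.8}]'
python3 - <<'E'
from h import *
import json
s=ctrl.sense(); im=ctrl.camera("wrist")[:,:,::-1]; cv2.imwrite("pics/w9.png",im); print(s["eef_pos"],s["ft_force"])
json.dump({"eef_pos":list(s["eef_pos"]),"tcp_rot":np.array(s["tcp_rot"]).tolist()},open("w9.json","w"))
E
```

```text
t: 17.8
eef_pos: [0.5909, -0.0636, 0.1424]
tcp_rot: [[0.995, 0.1, 0.001], [0.1, -0.995, -0.0], [0.001, 0.0, -1.0]]
ft_force: [0.1, -0.1, -0.2]
width: 0.0683
t: 18.42
eef_pos: [0.5906, -0.0636, 0.2533]
tcp_rot: [[0.995, 0.1, 0.001], [0.1, -0.995, -0.0], [0.001, 0.0, -1.0]]
ft_force: [0.2, -0.5, 0.3]
width: 0.0684
[ 0.59062862 -0.06361791  0.25326215] [ 0.1866581  -0.48770412  0.27282725]
```

View pics/w9.png

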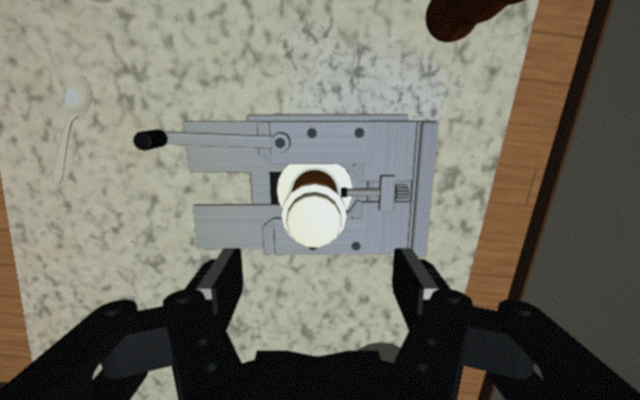

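The cartridge stands upright against the stop in the picture: collar under the plate, tip at (344,192) meeting the barrel. Now I position over the knob with the jaws tangential to its arc.

```bash
python3 -m handwheel '[{"delta_pos":[-0.0418,-0.0157,0],"dr":[0,0,0],"hand":0.5},{"delta_pos":[-0.0418,-0.0157,0],"dr":[0,0,0],"hand":0.5},{"delta_pos":[-0.0418,-0.0157,0],"dr":[0,0,0],"hand":0.5},{"delta_pos":[0,0,0],"dr":[0,0,10.3],"hand":0.5},{"delta_pos":[0,0,0],"dr":[0,0,10.3],"hand":0.5},{"delta_pos":[0,0,0],"dr":[0,0,10.3],"hand":0.5},{"delta_pos":[0,0,0],"dr":[0,0,10.3],"hand":0.5},{"delta_pos":[0,0,0],"dr":[0,0,10.3],"hand":0.5},{"delta_pos":[0,0,0],"dr":[0,0,10.3],"hand":0.5},{"delta_pos":[0,0,0],"dr":[0,0,10.3],"hand":0.5},{"delta_pos":[0,0,0],"dr":[0,0,10.3],"hand":0.5},{"delta_pos":[0,0,0],"dr":[0,0,10.3],"hand":0.5},{"delta_pos":[0,0,0],"dr":[0,0,0],"hand":0.5},{"delta_pos":[0,0,0],"dr":[0,0,0],"hand":0.5}]' 30
python3 - <<'E'
from h import *
import json
s=ctrl.sense(); im=ctrl.camera("wrist")[:,:,::-1]; cv2.imwrite("pics/w10.png",im); print(s["eef_pos"],s["ft_force"])
json.dump({"eef_pos":list(s["eef_pos"]),"tcp_rot":np.array(s["tcp_rot"]).tolist()},open("w10.json","w"))
E
```

```text
t: 20.23
eef_pos: [0.4607, -0.0292, 0.2514]
tcp_rot: [[0.056, -0.998, -0.002], [-0.998, -0.056, 0.001], [-0.001, 0.002, -1.0]]
ft_force: [-0.3, -1.4, -0.4]
width: 0.043
[ 0.46067239 -0.02922969  0.25142074] [-0.34123103 -1.38667289 -0.40996458]
```

View pics/w10.png

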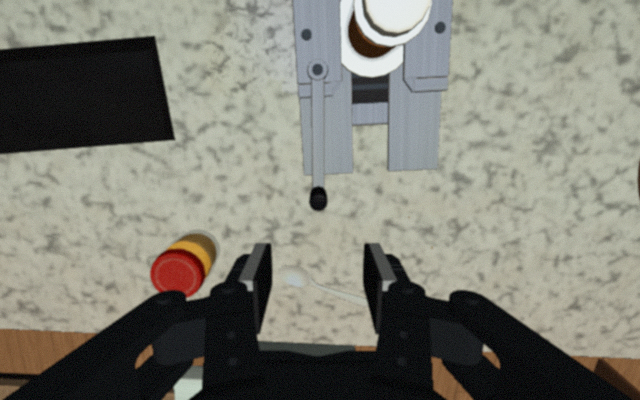

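```bash
python3 - <<'E'
from h import *
import json
t=cv2.imread("pics/w10.png")
cv2.imwrite("pics/w10c.png",cv2.resize(t[0:220,270:460],None,fx=2.7,fy=2.7,interpolation=cv2.INTER_CUBIC))
s=json.load(open("w10.json"))
print("knob top",ray("wrist",(318,203),.146,s),"base",ray("wrist",(318,192),.119,s),"piv",ray("wrist",(318,70),.119,s))
E
```

```text
knob top [ 0.46073811 -0.02996984  0.146     ] base [ 0.46217397 -0.02995325  0.119     ] piv [ 0.55458706 -0.02486883  0.119     ]
```

View pics/w10c.png

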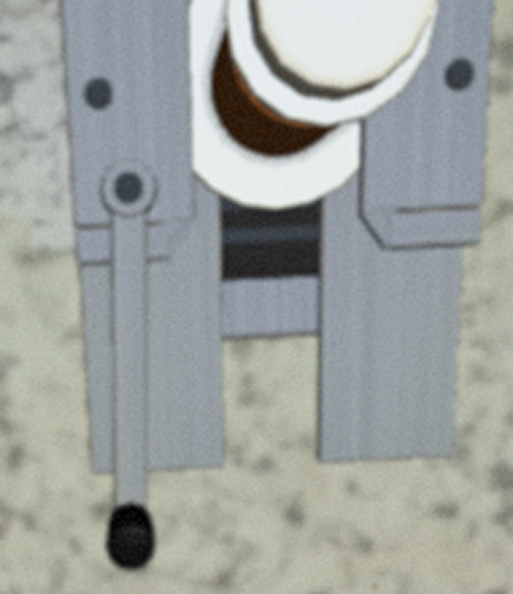

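The knob sits dead centre in tool y and straight ahead (top at crop (131,540)). Descend straddling it.

```bash
python3 -m handwheel '[{"delta_pos":[0.0005,0,0.04],"dr":[0,0,0],"hand":0.5},{"delta_pos":[0,0,0.04],"dr":[0,0,0],"hand":0.5},{"delta_pos":[0,0,0.02],"dr":[0,0,0],"hand":0.5},{"delta_pos":[0,0,0.008],"dr":[0,0,0],"hand":0.5},{"delta_pos":[0,0,0],"dr":[0,0,0],"hand":0.5},{"delta_pos":[0,0,0],"dr":[0,0,0],"hand":0.5}]' 20
python3 - <<'E'
from h import *
cv2.imwrite("pics/w11.png",ctrl.camera("wrist")[:,:,::-1])
cv2.imwrite("pics/s11.png",cv2.resize(ctrl.camera("side")[170:310,250:410,::-1],None,fx=4,fy=4,interpolation=cv2.INTER_CUBIC))
E
```

```text
t: 21.02
eef_pos: [0.462, -0.0301, 0.1456]
tcp_rot: [[0.053, -0.999, 0.002], [-0.999, -0.053, -0.001], [0.001, -0.002, -1.0]]
ft_force: [-0.1, 0.3, -0.2]
width: 0.0427
```

View pics/w11.png

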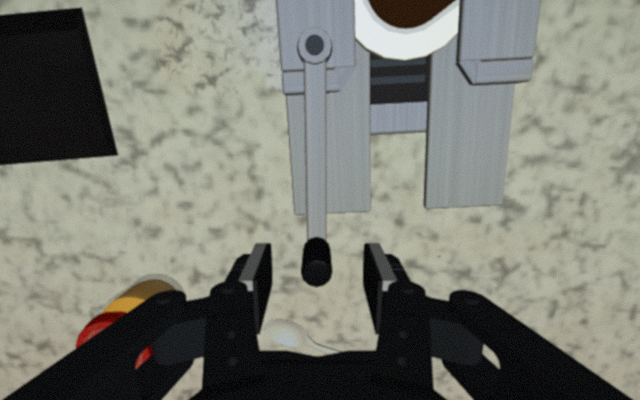

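View pics/s11.png

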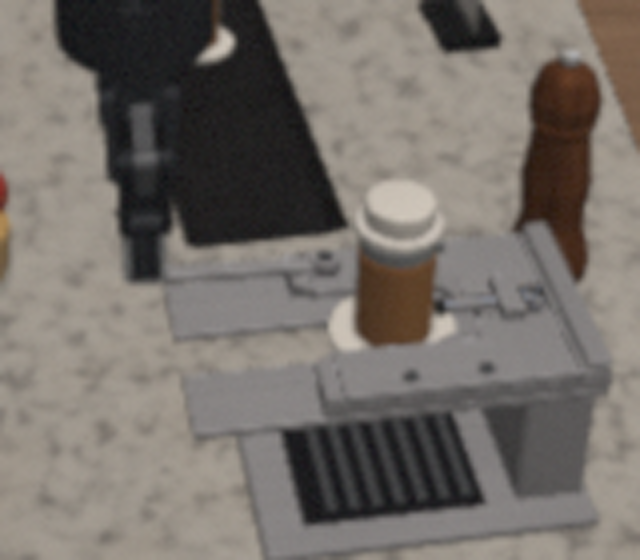

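```bash
python3 -m handwheel '[{"delta_pos":[0,0,0.002],"dr":[0,0,0],"hand":0.0},{"delta_pos":[0,0,0],"dr":[0,0,0],"hand":0.0},{"delta_pos":[0,0,0],"dr":[0,0,0],"hand":0.0},{"delta_pos":[0,0,0],"dr":[0,0,0],"hand":0.0},{"delta_pos":[0,0,0],"dr":[0,0,0],"hand":0.0}]' 20
```

```text
t: 21.75
eef_pos: [0.4612, -0.0298, 0.1424]
tcp_rot: [[0.053, -0.999, -0.0], [-0.999, -0.053, 0.0], [-0.0, 0.0, -1.0]]
ft_force: [-1.4, 0.5, 1.7]
width: 0.0129
```

```bash
python3 -m handwheel '[{"delta_pos":[0.0099,-0.0005,0],"dr":[0,0,-6],"hand":0.0},{"delta_pos":[0.0099,-0.0005,0],"dr":[0,0,-6],"hand":0.0},{"delta_pos":[0,0,0],"dr":[0,0,0],"hand":0.0}]'
python3 - <<'E'
from h import *
s=ctrl.sense();p=s["eef_pos"];d=np.array(p[:2])-[.5550,-.0245]
print(p,np.linalg.norm(d),"bar ang",np.degrees(np.arctan2(d[1],d[0])),"tool x ang",np.degrees(np.arctan2(s["tcp_rot"][1][0],s["tcp_rot"][0][0])),s["ft_force"],s["width"])
E
```

```text
t: 22.12
eef_pos: [0.4646, -0.05, 0.1425]
tcp_rot: [[0.258, -0.966, 0.001], [-0.966, -0.258, -0.001], [0.001, -0.001, -1.0]]
ft_force: [0.1, -1.6, 1.0]
width: 0.013
[ 0.46463627 -0.0499739   0.14249877] 0.09388569820376322 bar ang -164.2566395277118 tool x ang -75.05789733614438 [ 0.11336428 -1.60918184  0.99174203] 0.013026572069651004
```

```bash
python3 -m handwheel '[{"delta_pos":[0.0099,-0.0005,0],"dr":[0,0,-6],"hand":0.0},{"delta_pos":[0.0099,-0.0005,0],"dr":[0,0,-6],"hand":0.0},{"delta_pos":[0.0099,-0.0005,0],"dr":[0,0,-6],"hand":0.0},{"delta_pos":[0.0099,-0.0005,0],"dr":[0,0,-6],"hand":0.0},{"delta_pos":[0.0099,-0.0005,0],"dr":[0,0,-6],"hand":0.0},{"delta_pos":[0,0,0],"dr":[0,0,0],"hand":0.0}]'
python3 - <<'E'
from h import *
s=ctrl.sense();p=s["eef_pos"];d=np.array(p[:2])-[.5550,-.0245]
print(p,np.linalg.norm(d),"bar ang",np.degrees(np.arctan2(d[1],d[0])),"tool x ang",np.degrees(np.arctan2(s["tcp_rot"][1][0],s["tcp_rot"][0][0])),s["ft_force"],s["width"])
E
```

```text
t: 22.88
eef_pos: [0.4894, -0.092, 0.1425]
tcp_rot: [[0.706, -0.709, 0.002], [-0.709, -0.706, -0.0], [0.001, -0.001, -1.0]]
ft_force: [2.6, 1.0, 0.9]
width: 0.0128
[ 0.48941465 -0.09197782  0.14248558] 0.09409938432487691 bar ang -134.185171580606 tool x ang -45.12932541236339 [2.62712246 0.99391047 0.89962115] 0.01281742934159808
```

```bash
python3 -m handwheel '[{"delta_pos":[0.0099,-0.0008,0],"dr":[0,0,-6],"hand":0.0},{"delta_pos":[0.0099,-0.0006,0],"dr":[0,0,-6],"hand":0.0},{"delta_pos":[0.0099,-0.0005,0],"dr":[0,0,-6],"hand":0.0},{"delta_pos":[0.0099,-0.0005,0],"dr":[0,0,-6],"hand":0.0},{"delta_pos":[0.0099,-0.0005,0],"dr":[0,0,-6],"hand":0.0},{"delta_pos":[0.0099,-0.0005,0],"dr":[0,0,-6],"hand":0.0},{"delta_pos":[0,0,0],"dr":[0,0,0],"hand":0.0}]'
python3 - <<'E'
from h import *
s=ctrl.sense();p=s["eef_pos"];d=np.array(p[:2])-[.5550,-.0245]
print(p,np.linalg.norm(d),"bar ang",np.degrees(np.arctan2(d[1],d[0])),"tool x ang",np.degrees(np.arctan2(s["tcp_rot"][1][0],s["tcp_rot"][0][0])),"F tool",np.array(s["tcp_rot"]).T@s["ft_force"],s["width"])
cv2.imwrite("pics/w12.png",ctrl.camera("wrist")[:,:,::-1])
cv2.imwrite("pics/s12.png",cv2.resize(ctrl.camera("side")[170:310,250:410,::-1],None,fx=4,fy=4,interpolation=cv2.INTER_CUBIC))
E
```

```text
t: 23.75
eef_pos: [0.5416, -0.1185, 0.1425]
tcp_rot: [[0.987, -0.159, 0.001], [-0.159, -0.987, -0.001], [0.002, 0.001, -1.0]]
ft_force: [2.3, -1.6, 1.0]
width: 0.0131
[ 0.54158569 -0.11851151  0.14252219] 0.09496371343207367 bar ang -98.12060201009129 tool x ang -9.131355964038757 F tool [ 2.55136328  1.20807486 -0.94598173] 0.0131127048726942
```

View pics/w12.png

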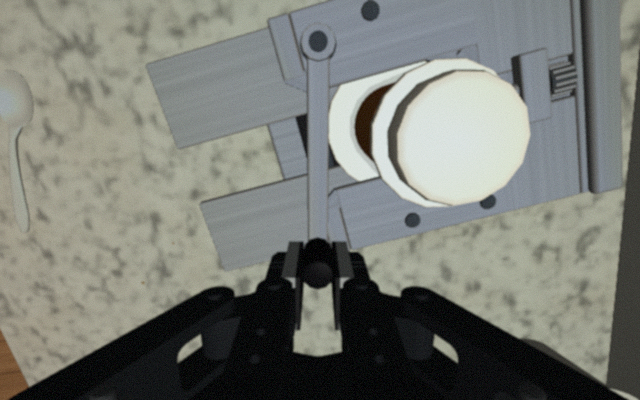

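View pics/s12.png

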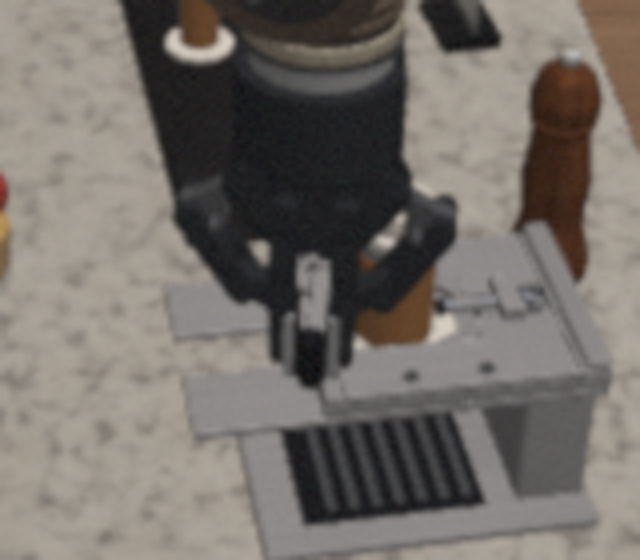

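```bash
python3 -m handwheel '[{"delta_pos":[0.0066,-0.0005,0],"dr":[0,0,-4],"hand":0.0},{"delta_pos":[0.0066,-0.0005,0],"dr":[0,0,-4],"hand":0.0},{"delta_pos":[0,0,0],"dr":[0,0,0],"hand":0.0}]'
python3 -m handwheel '[{"delta_pos":[0.0025,-0.0001,0],"dr":[0,0,-1.5],"hand":0.0},{"delta_pos":[0,0,0],"dr":[0,0,0],"hand":0.0}]'
python3 - <<'E'
from h import *
s=ctrl.sense();p=s["eef_pos"];d=np.array(p[:2])-[.5550,-.0245]
print(p,np.linalg.norm(d),"bar ang",np.degrees(np.arctan2(d[1],d[0])),"tool x ang",np.degrees(np.arctan2(s["tcp_rot"][1][0],s["tcp_rot"][0][0])),"F tool",np.array(s["tcp_rot"]).T@s["ft_force"],s["width"])
cv2.imwrite("pics/w13.png",ctrl.camera("wrist")[:,:,::-1])
E
```

```text
t: 24.22
eef_pos: [0.5545, -0.1197, 0.1426]
tcp_rot: [[1.0, -0.019, 0.001], [-0.019, -1.0, -0.002], [0.001, 0.002, -1.0]]
ft_force: [2.4, -5.3, 0.7]
width: 0.0126
t: 24.48
eef_pos: [0.5566, -0.1197, 0.1426]
tcp_rot: [[1.0, 0.007, 0.001], [0.007, -1.0, -0.002], [0.001, 0.002, -1.0]]
ft_force: [1.5, -5.2, 0.9]
width: 0.0127
[ 0.55662706 -0.11969763  0.14257174] 0.09521152893983954 bar ang -89.02083288590741 tool x ang 0.40505483787173024 F tool [ 1.49368471  5.2085552  -0.91875658] 0.01270917390998395
```

View pics/w13.png

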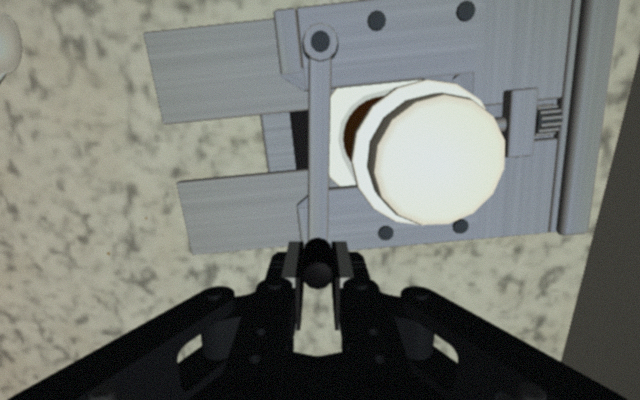

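```bash
python3 -m handwheel '[{"delta_pos":[0.0025,0.0006,0],"dr":[0,0,-1.5],"hand":0.0},{"delta_pos":[0,0,0],"dr":[0,0,0],"hand":0.0}]'
python3 -m handwheel '[{"delta_pos":[0.002,0.0001,0],"dr":[0,0,-1.2],"hand":0.0},{"delta_pos":[0,0,0],"dr":[0,0,0],"hand":0.0}]'
python3 -m handwheel '[{"delta_pos":[0.001,0,0],"dr":[0,0,-0.6],"hand":0.0},{"delta_pos":[0,0,0],"dr":[0,0,0],"hand":0.0}]'
```

```text
t: 24.78
eef_pos: [0.5592, -0.1197, 0.1425]
tcp_rot: [[0.999, 0.035, 0.0], [0.035, -0.999, -0.001], [0.0, 0.001, -1.0]]
ft_force: [0.6, -5.5, 3.1]
width: 0.0132
t: 25.02
eef_pos: [0.5615, -0.1196, 0.1425]
tcp_rot: [[0.998, 0.057, 0.001], [0.057, -0.998, -0.001], [0.001, 0.001, -1.0]]
ft_force: [-0.3, -5.3, 2.0]
width: 0.0129
t: 25.28
eef_pos: [0.5625, -0.1195, 0.1425]
tcp_rot: [[0.998, 0.067, 0.001], [0.067, -0.998, -0.001], [0.001, 0.001, -1.0]]
ft_force: [0.8, -4.1, 2.4]
width: 0.0132
```

```bash
python3 -m handwheel '[{"delta_pos":[0.001,0.001,0],"dr":[0,0,-0.6],"hand":0.0},{"delta_pos":[0,0,0],"dr":[0,0,0],"hand":0.0}]'
python3 -m handwheel '[{"delta_pos":[0.001,0,0],"dr":[0,0,-0.6],"hand":0.0},{"delta_pos":[0,0,0],"dr":[0,0,0],"hand":0.0}]'
```

```text
t: 25.52
eef_pos: [0.5635, -0.1196, 0.1424]
tcp_rot: [[0.997, 0.077, 0.0], [0.077, -0.997, 0.001], [0.0, -0.001, -1.0]]
ft_force: [0.5, -1.5, 1.9]
width: 0.0128
t: 25.78
eef_pos: [0.5645, -0.1196, 0.1424]
tcp_rot: [[0.996, 0.088, 0.0], [0.088, -0.996, 0.001], [0.0, -0.001, -1.0]]
ft_force: [-0.5, 1.4, 4.1]
width: 0.0129
```

```bash
python3 -m handwheel '[{"delta_pos":[0.0008,-0.0001,0],"dr":[0,0,-0.5],"hand":0.0},{"delta_pos":[0,0,0],"dr":[0,0,0],"hand":0.0}]'
python3 -m handwheel '[{"delta_pos":[0.0007,0,0],"dr":[0,0,-0.4],"hand":0.0},{"delta_pos":[0,0,0],"dr":[0,0,0],"hand":0.0}]'
python3 -m handwheel '[{"delta_pos":[0.0005,0,0],"dr":[0,0,-0.3],"hand":0.0},{"delta_pos":[0,0,0],"dr":[0,0,0],"hand":0.0}]'
```

```text
t: 26.02
eef_pos: [0.5652, -0.1195, 0.1424]
tcp_rot: [[0.995, 0.097, 0.0], [0.097, -0.995, 0.001], [0.0, -0.001, -1.0]]
ft_force: [1.4, 1.9, 4.6]
width: 0.0125
t: 26.28
eef_pos: [0.5659, -0.1195, 0.1424]
tcp_rot: [[0.995, 0.104, 0.0], [0.104, -0.995, 0.001], [0.0, -0.001, -1.0]]
ft_force: [0.9, 1.5, 4.9]
width: 0.0128
t: 26.52
eef_pos: [0.5664, -0.1194, 0.1424]
tcp_rot: [[0.994, 0.109, -0.0], [0.109, -0.994, 0.001], [0.0, -0.001, -1.0]]
ft_force: [-0.5, 2.0, 5.5]
width: 0.0133
```

```bash
python3 -m handwheel '[{"delta_pos":[0.0004,0,-0.0003],"dr":[0,0,-0.2],"hand":0.0},{"delta_pos":[0,0,0],"dr":[0,0,0],"hand":0.0}]'
python3 -m handwheel '[{"delta_pos":[0.0004,0,0],"dr":[0,0,-0.2],"hand":0.0},{"delta_pos":[0,0,0],"dr":[0,0,0],"hand":0.0}]'
python3 -m handwheel '[{"delta_pos":[0.0004,0,0],"dr":[0,0,-0.2],"hand":0.0},{"delta_pos":[0,0,0],"dr":[0,0,0],"hand":0.0}]'
```

```text
t: 26.78
eef_pos: [0.5666, -0.1194, 0.1424]
tcp_rot: [[0.994, 0.112, -0.0], [0.112, -0.994, 0.001], [-0.0, -0.001, -1.0]]
ft_force: [0.1, 2.6, 3.9]
width: 0.0128
t: 27.02
eef_pos: [0.5669, -0.1194, 0.1424]
tcp_rot: [[0.993, 0.116, -0.001], [0.116, -0.993, 0.001], [-0.001, -0.001, -1.0]]
ft_force: [-0.7, 3.5, 4.5]
width: 0.0127
t: 27.28
eef_pos: [0.5672, -0.1194, 0.1424]
tcp_rot: [[0.993, 0.119, -0.001], [0.119, -0.993, 0.001], [-0.001, -0.001, -1.0]]
ft_force: [-1.4, 3.4, 4.2]
width: 0.0129
```

```bash
python3 -m handwheel '[{"delta_pos":[0.0003,0.0002,0],"dr":[0,0,0],"hand":0.0},{"delta_pos":[0,0,0],"dr":[0,0,0],"hand":0.0}]'
python3 -m handwheel '[{"delta_pos":[0.0003,0,0],"dr":[0,0,0],"hand":0.0},{"delta_pos":[0,0,0],"dr":[0,0,0],"hand":0.0}]'
```

```text
t: 27.52
eef_pos: [0.5673, -0.1194, 0.1423]
tcp_rot: [[0.993, 0.119, -0.002], [0.119, -0.993, 0.001], [-0.001, -0.002, -1.0]]
ft_force: [-2.6, 4.5, 6.0]
width: 0.0129
t: 27.78
eef_pos: [0.5675, -0.1193, 0.1424]
tcp_rot: [[0.993, 0.119, -0.002], [0.119, -0.993, 0.001], [-0.002, -0.001, -1.0]]
ft_force: [-2.8, 4.0, 6.1]
width: 0.0129
```

```bash
python3 -m handwheel '[{"delta_pos":[0.0003,-0.0005,0],"dr":[0,0,0],"hand":0.0},{"delta_pos":[0,0,0],"dr":[0,0,0],"hand":0.0}]'
python3 - <<'E'
from h import *
s=ctrl.sense();print("F tool",np.array(s["tcp_rot"]).T@s["ft_force"])
cv2.imwrite("pics/w14.png",cv2.resize(ctrl.camera("wrist")[0:290,240:560,::-1],None,fx=2,fy=2,interpolation=cv2.INTER_CUBIC))
E
```

```text
t: 28.02
eef_pos: [0.5676, -0.1193, 0.1424]
tcp_rot: [[0.993, 0.12, -0.002], [0.12, -0.993, 0.0], [-0.002, -0.0, -1.0]]
ft_force: [-3.2, 2.4, 5.0]
width: 0.0129
F tool [-2.9277212  -2.8183468  -5.00238397]
```

View pics/w14.png

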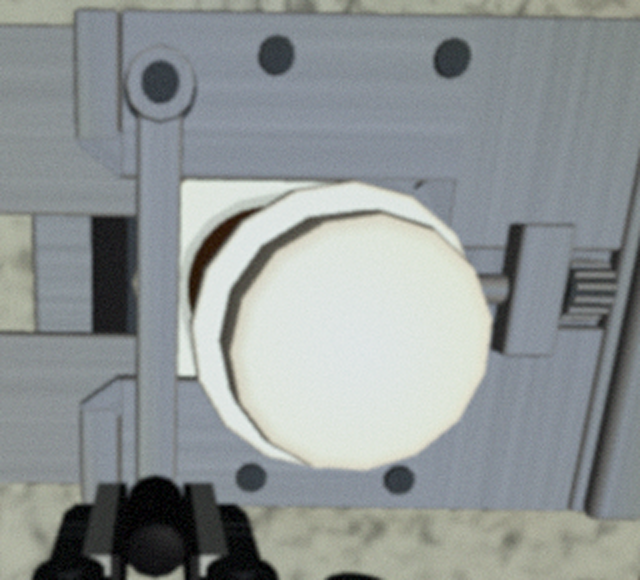

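```bash
python3 -m handwheel '[{"delta_pos":[0.0004,-0.0003,0],"dr":[0,0,0],"hand":0.0},{"delta_pos":[0,0,0],"dr":[0,0,0],"hand":0.0}]'
python3 - <<'E'
from h import *
s=ctrl.sense();print("F tool",np.array(s["tcp_rot"]).T@s["ft_force"])
E
```

```text
t: 28.32
eef_pos: [0.5678, -0.1193, 0.1424]
tcp_rot: [[0.993, 0.12, -0.003], [0.12, -0.993, -0.001], [-0.003, 0.0, -1.0]]
ft_force: [-3.2, 2.3, 5.5]
width: 0.0128
F tool [-2.8880181  -2.6602468  -5.49882659]
```

```bash
python3 -m handwheel '[{"delta_pos":[0.0004,-0.0002,0],"dr":[0,0,0],"hand":0.0},{"delta_pos":[0,0,0],"dr":[0,0,0],"hand":0.0}]'
python3 - <<'E'
from h import *
s=ctrl.sense();print(s["eef_pos"],"F tool",np.array(s["tcp_rot"]).T@s["ft_force"])
E
python3 -m handwheel '[{"delta_pos":[0.0003,-0.0002,0],"dr":[0,0,0],"hand":0.0},{"delta_pos":[0,0,0],"dr":[0,0,0],"hand":0.0}]'
python3 - <<'E'
from h import *
s=ctrl.sense();print(s["eef_pos"],"F tool",np.array(s["tcp_rot"]).T@s["ft_force"])
E
```

```text
t: 28.58
eef_pos: [0.5679, -0.1192, 0.1424]
tcp_rot: [[0.993, 0.12, -0.004], [0.12, -0.993, -0.001], [-0.004, 0.0, -1.0]]
ft_force: [-4.2, 1.4, 6.1]
width: 0.0131
[ 0.56791994 -0.11922406  0.14236432] F tool [-3.9792419  -1.91596515 -6.08346153]
t: 28.82
eef_pos: [0.568, -0.1192, 0.1424]
tcp_rot: [[0.993, 0.12, -0.004], [0.12, -0.993, -0.001], [-0.004, 0.001, -1.0]]
ft_force: [-5.0, 1.2, 6.3]
width: 0.0131
[ 0.56802321 -0.11922868  0.14237891] F tool [-4.88418253 -1.75665084 -6.32775419]
```

```bash
python3 -m handwheel '[{"delta_pos":[0,-0.0003,-0.0006],"dr":[0,0,0],"hand":0.0},{"delta_pos":[0,0,0],"dr":[0,0,0],"hand":0.0},{"delta_pos":[0,0,0],"dr":[0,0,0],"hand":0.0}]'
python3 - <<'E'
from h import *
s=ctrl.sense();print(s["eef_pos"],"F tool",np.array(s["tcp_rot"]).T@s["ft_force"],s["moment"])
cv2.imwrite("pics/w15.png",cv2.resize(ctrl.camera("wrist")[0:290,240:560,::-1],None,fx=2,fy=2,interpolation=cv2.INTER_CUBIC))
cv2.imwrite("pics/s15.png",cv2.resize(ctrl.camera("side")[200:280,280:410,::-1],None,fx=6,fy=6,interpolation=cv2.INTER_CUBIC))
E
```

```text
t: 29.2
eef_pos: [0.5681, -0.1191, 0.1425]
tcp_rot: [[0.993, 0.12, -0.004], [0.12, -0.993, -0.002], [-0.004, 0.001, -1.0]]
ft_force: [-5.4, -2.0, 3.5]
width: 0.0126
[ 0.56807152 -0.11914912  0.1424518 ] F tool [-5.64356035  1.32184342 -3.5079446 ] [-0.23356961  0.86627094 -0.06963887]
```

View pics/w15.png

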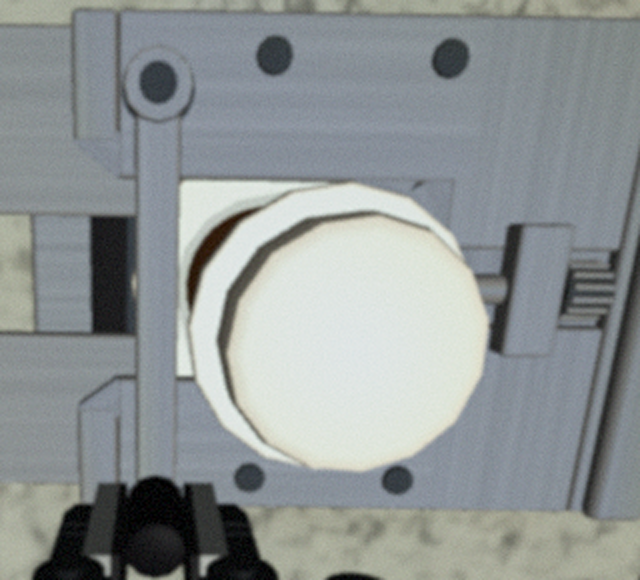

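View pics/s15.png

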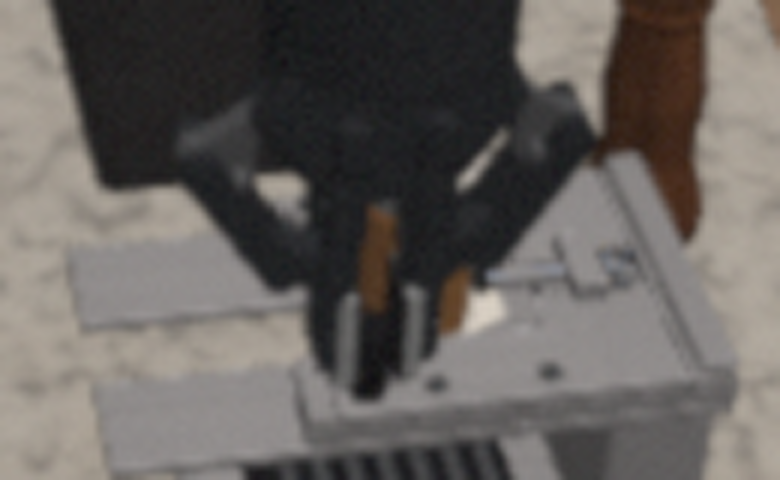

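Push on the knob reads about 5 N and rises with each step, so the bar is on the barrel. Release gently and lift clear.

```bash
python3 -m handwheel '[{"delta_pos":[-0.0002,0,0],"dr":[0,0,0],"hand":0.14},{"delta_pos":[0,0,0],"dr":[0,0,0],"hand":0.22},{"delta_pos":[0,0,0],"dr":[0,0,0],"hand":0.35},{"delta_pos":[0,0,0],"dr":[0,0,0],"hand":0.35},{"delta_pos":[0,0,0],"dr":[0,0,0],"hand":0.35}]'
python3 - <<'E'
from h import *
s=ctrl.sense();print(s["eef_pos"],"F tool",np.array(s["tcp_rot"]).T@s["ft_force"])
cv2.imwrite("pics/w16.png",cv2.resize(ctrl.camera("wrist")[0:290,240:560,::-1],None,fx=2,fy=2,interpolation=cv2.INTER_CUBIC))
E
```

```text
t: 29.92
eef_pos: [0.5693, -0.1182, 0.1431]
tcp_rot: [[0.993, 0.119, 0.0], [0.119, -0.993, -0.0], [0.0, 0.0, -1.0]]
ft_force: [0.1, 0.3, -0.8]
width: 0.0298
[ 0.56931213 -0.11817771  0.1431351 ] F tool [ 0.16194832 -0.27213252  0.78947114]
```

View pics/w16.png

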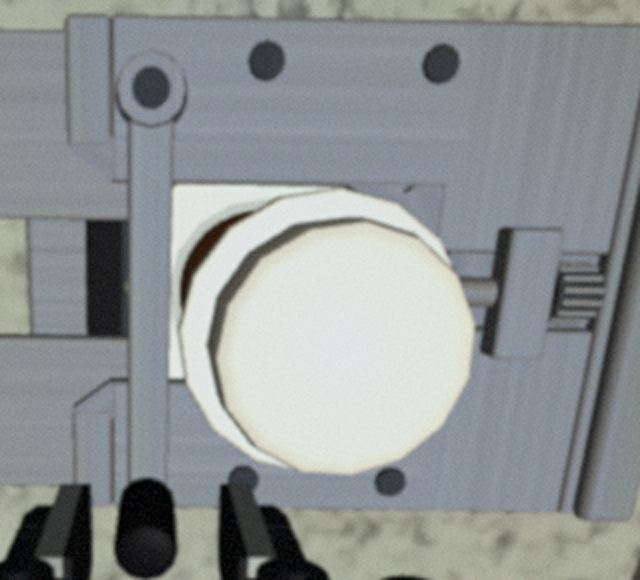

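```bash
python3 -m handwheel '[{"delta_pos":[0,0,-0.01],"dr":[0,0,0],"hand":0.35},{"delta_pos":[0,0,-0.04],"dr":[0,0,0],"hand":0.35},{"delta_pos":[0,0,-0.05],"dr":[0,0,0],"hand":0.35},{"delta_pos":[-0.04,0,-0.02],"dr":[0,0,0],"hand":0.35},{"delta_pos":[-0.04,0,0],"dr":[0,0,0],"hand":0.35},{"delta_pos":[-0.04,0,0],"dr":[0,0,0],"hand":0.35},{"delta_pos":[0,0,0],"dr":[0,0,0],"hand":0.35},{"delta_pos":[0,0,0],"dr":[0,0,0],"hand":0.35}]'
python3 - <<'E'
from h import *
import json
s=ctrl.sense();print(s["eef_pos"])
json.dump({"eef_pos":list(s["eef_pos"]),"tcp_rot":np.array(s["tcp_rot"]).tolist()},open("w17.json","w"))
im=ctrl.camera("wrist")[:,:,::-1];cv2.imwrite("pics/w17f.png",im)
cv2.imwrite("pics/w17.png",cv2.resize(im[60:260,300:560],None,fx=3,fy=2.9,interpolation=cv2.INTER_CUBIC))
im=ctrl.camera("side")[:,:,::-1]
cv2.imwrite("pics/s17f.png",im)
cv2.imwrite("pics/s17.png",cv2.resize(im[190:300,280:410],None,fx=5.2,fy=5.2,interpolation=cv2.INTER_CUBIC))
E
```

```text
t: 30.98
eef_pos: [0.4506, -0.1327, 0.2641]
tcp_rot: [[0.993, 0.119, 0.002], [0.119, -0.993, -0.001], [0.002, 0.001, -1.0]]
ft_force: [-0.7, 0.2, 0.1]
width: 0.03
[ 0.45059587 -0.13273515  0.26414655]
```

View pics/w17f.png

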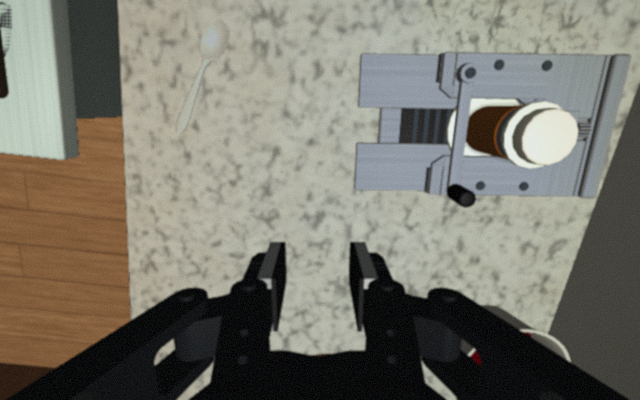

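View pics/s17.png

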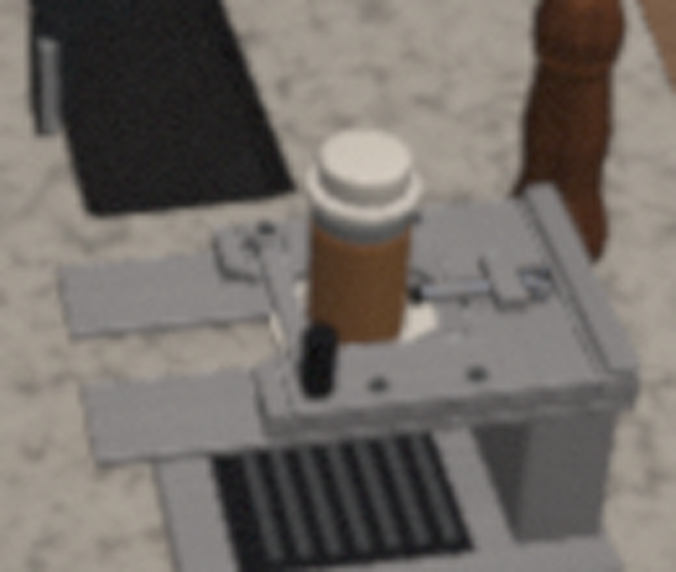

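View pics/s17f.png

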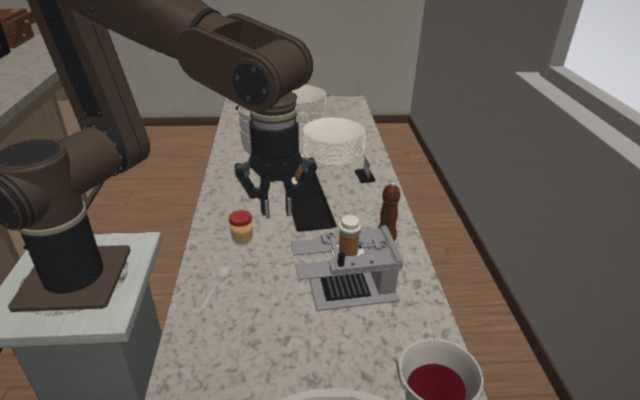

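```bash
python3 - <<'E'
import cv2
t=cv2.imread("pics/w17f.png");cv2.imwrite("pics/w17z.png",cv2.resize(t[50:215,420:620],None,fx=3.6,fy=3.6,interpolation=cv2.INTER_CUBIC))
E
```

```text
(no output)
```

View pics/w17z.png

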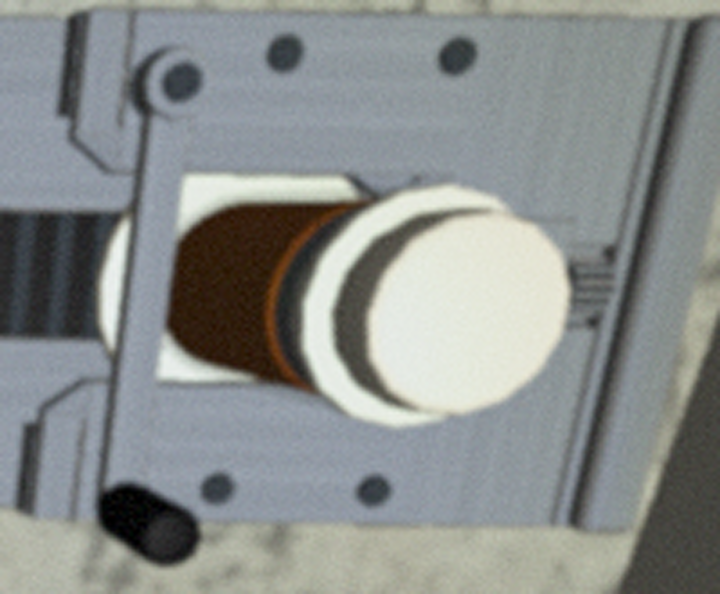

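The bar lies flat against the barrel with no gap (crop (170,290)). The collar is under the plate, the cartridge is upright, and the gripper is clear. Handing in.

```bash
python3 -c "
from plant import ctrl
print(ctrl.close_job())"
```

```text
the job is handed in; nothing more can be done
None
```

The larger cartridge is loaded in the dispenser with the gate shut against its barrel. I handed the job in at about 31 s of the 72 s limit; no verdict was reported.

- **Cartridge:** I lifted it upright off the tray, set its collar on the ledge and slid it under the plate. It met the stop about 9 mm short of dock_home, and I pressed it home with 9.6 N (the range asked for was 7 to 12 N).
- **Gate:** I pinched the knob, swung it round its arc until the bar met the barrel and pressed.
- **Last checks:** After release, the wrist view shows the bar against the barrel with no visible gap, and the collar under the plate. The side view shows the cartridge upright. The gripper was clear and reading near zero force. I didn't move the slim cartridge; the arm partly hid it in the last view.

**Slightly over target:** the last reading on the knob was 5.6 N, just above the suggested 3 to 5 N. By my estimate that puts roughly 11 to 12 N on the stop, under its 15 N limit. While swinging the gate there were also sideways loads of up to about 5 N and downward loads of up to about 6 N on the knob, which I eased off before releasing it.

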